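# Dig the cylinder out of the tote and lock it into the free test nest

### The job

Clear the loose parts out of the blue tote, putting the black flow valves into the yellow tray and the stainless trunnion mounts into the green tray, to get at the silver cylinder underneath. Lay the cylinder down in whichever leak-test nest is free, with its rod pointing away from the steel port block (swing that nest's red twist-lock arm clear first if it is in the way), and then turn that twist-lock until its arm lies fully across the cylinder. Leave the nest already in use, its cylinder and its lock as they are, and do not disturb the other things on the bench.

Things in the scene. Friction and masses are not known exactly. Their poses are not given: they have to be found in the camera images.
- cylinder: the matte silver compact cylinder, a square barrel 120 long (its x) x 52 x 52, origin at the barrel's centre; a steel rod of 16 diameter sticks 24 out of the +x end. About 0.5 kg. It starts lying on the tote's floor, under the loose parts.
- rod_end (a point): the tip of the silver cylinder's rod, 84 from the barrel's centre along its +x.
- valve_1: black anodized flow valve, 70 long (its x) x 28 wide (y) x 34 high (z), origin at the middle of that, 17 above its underside. Body 46 x 28 x 22 (z -17 to +5) to grip by its 28 width, or grip the knob; a round fitting (19 across, blue ring) out of each end; knob 20 across on top (z +5 to +17). About 110 g. Always there, lying across the cylinder in the tote.
- tote: blue open tote, fixed, outside 240 (its x) x 250 (y) x 50 high, walls and floor 5 thick; origin at the centre of its underside. Loose parts start across the top of the cylinder (their underside 57 above the bench) or on the floor to either side of it, about along the tote's x, about 20 from the walls along x.
- tray_yellow: yellow tray for flow valves, fixed, outside 130 (its x) x 200 (its y) x 25 high, walls and floor 4 thick; origin at the centre of its underside.
- tray_green: green tray for trunnion mounts, fixed, same size and origin as the yellow tray. The two trays may stand either way round.
- nest_left (a point): centre of the left (+y) nest's floor on the leak-test fixture, 10 above the bench; nests 136 apart. x runs to the nest's steel port block (58 above the bench, near face 67 away), y towards the left nest, z up. Open above: 62 wide between rails 14 high, 134 long between the block and two low front stops with a gap for the rod. A cylinder lying here has its centre 26 above this point.
- lock_left (a joint): left twist-lock, turning about a vertical axis 92 from the nest's centre along its x: red arm, and a black bar grip along the arm, 62 x 12 x 24 high, 75 to 99 above the bench, centred on the axis. 0: arm points to the nest's +y, clear; over 0.25 it overhangs the nest; 1.57 (stop): fully across it. Grows counter-clockwise from above; light friction, stays put. Starts at 0 to 1.3.
- lock_left_tip (a point): the tip of the left red arm, 60 from the axis; the arm is 18 wide and its underside is 66 above the bench, 4 above a cylinder lying in the nest.
- busy_left: dark grey compact cylinder of the same shape, with a blue ring round its rod, lying in the left nest if that nest is in use (None if it is not there; exactly one nest is in use). Origin at its barrel's centre.
- nest_right (a point): centre of the right (-y) nest's floor on the leak-test fixture, 10 above the bench; nests 136 apart. x runs to the nest's steel port block (58 above the bench, near face 67 away), y towards the left nest, z up. Open above: 62 wide between rails 14 high, 134 long between the block and two low front stops with a gap for the rod. A cylinder lying here has its centre 26 above this point.
- lock_right (a joint): right twist-lock, turning about a vertical axis 92 from the nest's centre along its x: red arm, and a black bar grip along the arm, 62 x 12 x 24 high, 75 to 99 above the bench, centred on the axis. 0: arm points to the nest's -y, clear; over 0.25 it overhangs the nest; 1.57 (stop): fully across it. Grows clockwise from above; light friction, stays put. Starts at 0 to 1.3.
- lock_right_tip (a point): the tip of the right red arm, 60 from the axis; the arm is 18 wide and its underside is 66 above the bench, 4 above a cylinder lying in the nest.
- busy_right: dark grey compact cylinder of the same shape, with a blue ring round its rod, lying in the right nest if that nest is in use (None if it is not there; exactly one nest is in use). Origin at its barrel's centre.
- valve_2: black anodized flow valve, 70 long (its x) x 28 wide (y) x 34 high (z), origin at the middle of that, 17 above its underside. Body 46 x 28 x 22 (z -17 to +5) to grip by its 28 width, or grip the knob; a round fitting (19 across, blue ring) out of each end; knob 20 across on top (z +5 to +17). About 110 g. May be absent (None).
- valve_3: black anodized flow valve, 70 long (its x) x 28 wide (y) x 34 high (z), origin at the middle of that, 17 above its underside. Body 46 x 28 x 22 (z -17 to +5) to grip by its 28 width, or grip the knob; a round fitting (19 across, blue ring) out of each end; knob 20 across on top (z +5 to +17). About 110 g. May be absent (None).
- trunnion_1: stainless trunnion mount, 76 long (its x) x 28 wide (y) x 34 high (z), origin at the middle of that, 17 above its underside. Foot 76 x 28 x 10 (z -17 to -7), upright bearing block 36 x 28 on its middle (z -7 to +17) with a dark bore along y; grip the block by its 28 or 36 width. About 190 g. May be absent (None).
- trunnion_2: stainless trunnion mount, 76 long (its x) x 28 wide (y) x 34 high (z), origin at the middle of that, 17 above its underside. Foot 76 x 28 x 10 (z -17 to -7), upright bearing block 36 x 28 on its middle (z -7 to +17) with a dark bore along y; grip the block by its 28 or 36 width. About 190 g. May be absent (None).
- trunnion_3: stainless trunnion mount, 76 long (its x) x 28 wide (y) x 34 high (z), origin at the middle of that, 17 above its underside. Foot 76 x 28 x 10 (z -17 to -7), upright bearing block 36 x 28 on its middle (z -7 to +17) with a dark bore along y; grip the block by its 28 or 36 width. About 190 g. May be absent (None).
- blue_seal: blue polyurethane piston seal, a ring 64 across and 12 high, lying on the bench; origin under its centre. Bystander.
- spanner: steel spanner 180 long lying on the bench. Bystander.
- grease_jar: jar 60 across and 65 high with a blue cap. Bystander.
- piston: aluminium piston 50 across and 60 high, standing. Bystander.
- screwdriver: screwdriver 200 long lying on the bench. Bystander.

How it is judged:
By the outcome, as a careful person would: the job done as asked, in the order asked, and still so for the second after the job is handed in, with the robot touching nothing.
Of busy_left, busy_right only 1 to 1 are there at a start; the rules pass over those that are not, and their reading is None.
Of valve_2, valve_3, trunnion_1, trunnion_2, trunnion_3 only 3 to 5 are there at a start; the rules pass over those that are not, and their reading is None.
At some moment in a run one of valve_2, valve_3, trunnion_2, trunnion_3 may be knocked a few centimetres aside while the robot is not near it.
Once in a run the grip may slacken for a moment while it holds something.
It also fails if it takes over 210 s, if anything falls off the work surface, if the arm or the gripper's body presses on something with over 40 N, if the wrist force passes 120 N, or if a joint passes its speed limit or range.

### The arm

A 6-joint arm with a two-finger parallel gripper is mounted at the origin on the work surface. World frame = base frame: x ahead of the robot, y to its left, z up, the work surface at z = 0. Lengths are in m, angles in rad, forces in N, time in s.
With the tool pointing down it reaches from about 0.25 to 0.775 m from the base axis. Payload 4 kg.
Tool frame: the origin (TCP) lies midway between the tips of the shut fingers; the grasp point (between the pads) lies 19 mm behind it; z points along the fingers, y is the line along which they close (so a half turn about z gives the same grasp; the last joint's range is limited). The gripper opens to 94 mm and grips with 3 to 60 N. Pads are 16 mm wide; open, the fingers measure 119 mm over their backs; the gripper's body (75 mm by 177 mm) begins 78 mm behind the grasp point.
Start: joints at [1.149, 0.087, 1.371, -0, 1.684, -0.103], TCP at [0.172, 0.522, 0.206] pointing down, gripper open.
Joint ranges: [-3.1, 3.1], [-0.76, 2.03], [0.27, 2.55], [-1.08, 4.22], [0.17, 2.65], [-2.57, 2.57]. Speed limits (rad/s): [2.79, 2.79, 3.14, 3.14, 3.14, 3.14].

### API

Orientations are given as [roll, pitch, yaw] about the fixed x, y, z axes, in that order (R = Rz(yaw) Ry(pitch) Rx(roll)).
In Python, from bench import sensors, eyes, job gives the robot as it stands.
- The arm moves only by the tool arm_command, never from a script. Its argument "series" is a list of rows, each a list of 7 numbers: the opening, from 0 (shut) to 1 (fully open), then the shift along the tool's x, y, z in cm, then the turn, a rotation vector about the tool's x, y, z in rad. In form: [[fingers, dx, dy, dz, wx, wy, wz], ...]. A call has 1 to 20 rows; each row shifts and turns the commanded pose from where the row before left it, along the tool's axes as they then stand; what a row does not reach is not made up. A row lasts 1/10 s, in which the tool goes at most 50 mm and 8.59 degrees, less where a joint would pass 70% of its speed; a pose out of reach is approached as far as the arm can. A call with a gripper value outside its range is refused whole. The fingers move at their own pace and stop on an object; the grip force is fixed at half the most. Time passes only in rows, so rows that do not move let the fingers close. It gives the time, the measured TCP pose, the force and the opening at its end, in the units of the state.
- sensors.get_obs(): the state, without advancing time (a new reading comes with each control period).
- eyes.snapshot(name): name is "scene" or "top"; returns the picture (420x560x3 uint8, blue, green, red); there is no depth.
- eyes.get_calibration(name): a dict with "mtx" (3x3 intrinsics, pixels), "R" (3x3) and "t" (3): a world point X has camera coordinates R X + t. Camera axes: x right, y down, z forward; pixel columns grow to the right and rows downward; lengths in m; the calibration is good to about 2 mm. A picture is of the moment at which its call begins. get_calibration takes no time and is no camera call.
- job.close_job(): hands the job in, once; it reports no verdict.
The state is a dict: "time": time; "joint_positions": joint angles; "qvel": joint speeds; "joint_torque": joint torques, N m; "tool_pos": TCP position; "ee_rot": TCP orientation; "wrist_force": force on the tool from outside, world axes, zero at the start; "wrist_torque": the same for the moment, N m; "width": finger opening in m.
Only numpy, scipy, OpenCV 4.12 (cv2) and the standard library are available. Lean on these libraries where they do the work, as an engineer would, in place of code of your own. Each camera call takes 0.05 s, during which the arm holds its last target. There are 200 camera calls.

## Working session

There is one attempt and no reset: what is moved stays moved. The work goes in short steps, Python scripts to look and compute and a tool call to move; the robot and the scene stay as the last step left them, time stands still between calls to the robot, and variables do not carry over. Pictures are saved under pics/ and viewed, on a budget of 14 in all, crops included, one or two more only if the job needs it, and the job is handed in when it is done.

Besides the shell and the picture viewer there is one more tool, called after ">>>" as name(argument=value, ...), one argument or row to a line, values as JSON. arm_command: Moves the arm, as the interface text tells. Its arguments: {"type":"object","properties":{"series":{"type":"array","items":{"type":"array","items":{"type":"number"}}}},"required":["series"]}

```bash
mkdir -p pics; ls; python3 - <<'E'
from bench import sensors, eyes
import cv2, numpy as np
for n in("scene","top"):
    cv2.imwrite(f"pics/{n}0.png",eyes.snapshot(n)); c=eyes.get_calibration(n)
    print(n,np.round(c["mtx"],1).tolist(),np.round(c["R"],4).tolist(),np.round(c["t"],4).tolist())
print(sensors.get_obs())
E
```

```text
pics
scene [[505.9, 0.0, 274.1], [0.0, 505.9, 209.0], [0.0, 0.0, 1.0]] [[-0.5084, 0.8611, 0.0023], [0.6068, 0.3602, -0.7085], [-0.6109, -0.3589, -0.7057]] [0.2212, -0.324, 1.8817]
top [[469.6, 0.0, 273.0], [0.0, 469.6, 211.5], [0.0, 0.0, 1.0]] [[-0.0176, -0.9998, 0.0025], [-0.9744, 0.0166, -0.2243], [0.2242, -0.0064, -0.9745]] [0.1034, 0.5684, 1.0484]
{'time': 0.1, 'joint_positions': array([ 1.14890140e+00,  8.78997756e-02,  1.37209178e+00, -5.07076141e-06,
        1.68360930e+00, -1.03085971e-01]), 'qvel': array([-0.00169694, -0.00279711, -0.00464838,  0.00037836,  0.00107301,
       -0.001542  ]), 'joint_torque': array([ 2.26319244e-03, -3.41248477e+01, -3.03303480e+01,  7.20658503e-02,
        3.03655188e-02, -9.84904113e-05]), 'tool_pos': array([0.17218453, 0.52183135, 0.20441677]), 'ee_rot': array([-3.13959459e+00, -2.01637964e-04,  2.82278293e+00]), 'wrist_force': array([-0.02654832,  0.64543206,  0.73688952]), 'wrist_torque': array([ 0.02154423, -0.02123552, -0.00790045]), 'width': 0.09431358301271583}
```

View pics/top0.png

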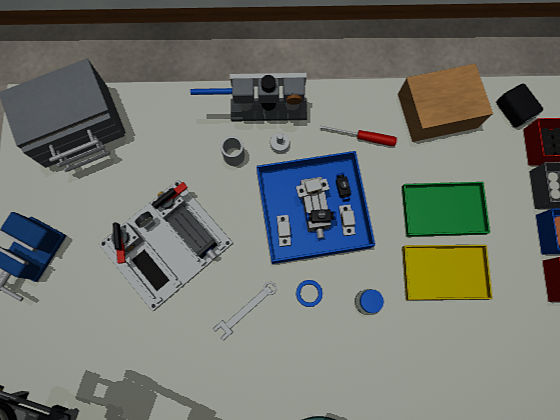

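View pics/scene0.png

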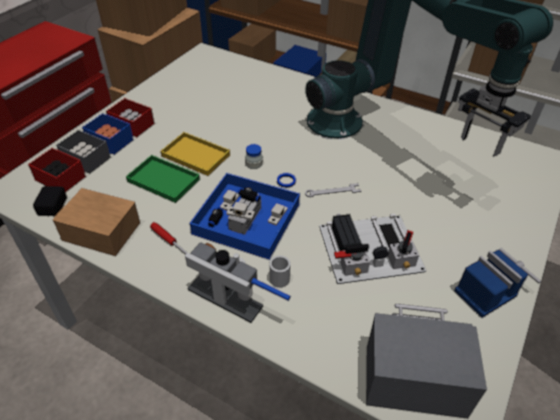

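The top view shows the left nest free at about (153,268), with its lock overhanging. The tote is at (315,207), the green tray at (446,209) and the yellow tray at (447,273). I'll zoom in and measure next.

```bash
cat > h.py <<'E'
import cv2, numpy as np
from bench import eyes, sensors
def ray(name,uv,z):
    c=eyes.get_calibration(name); R,t=c["R"],c["t"]
    uv=np.atleast_2d(np.array(uv,float)); o=-R.T@t
    d=np.c_[uv,np.ones(len(uv))]@np.linalg.inv(c["mtx"]).T@R
    s=(np.array(z)-o[2])/d[:,2]
    return o+d*s[:,None]
def proj(name,X):
    c=eyes.get_calibration(name); q=(np.atleast_2d(X)@c["R"].T+c["t"])@c["mtx"].T
    return q[:,:2]/q[:,2:]
def rect(name,lo,hi,z,box=None,im=None):
    im=eyes.snapshot(name) if im is None else im
    m=cv2.inRange(cv2.cvtColor(im,cv2.COLOR_BGR2HSV),np.array(lo),np.array(hi))
    if box: k=np.zeros_like(m); x0,y0,x1,y1=box; k[y0:y1,x0:x1]=255; m&=k
    cs,_=cv2.findContours(m,cv2.RETR_EXTERNAL,cv2.CHAIN_APPROX_NONE)
    c=max(cs,key=cv2.contourArea)[:,0,:]
    P=ray(name,c,z)[:,:2]
    return cv2.minAreaRect((P*1000).astype(np.float32)),cv2.boundingRect(c)
def crop(src,box,s,fn):
    x0,y0,x1,y1=box; cv2.imwrite(fn,cv2.resize(src[y0:y1,x0:x1],None,fx=s,fy=s,interpolation=cv2.INTER_CUBIC))
E
python3 - <<'E'
from h import *
im=cv2.imread("pics/top0.png")
a=cv2.resize(im[145:270,250:380],(650,625)); 
crop(im,(250,145,385,270),4.8,"pics/c1.png"); crop(im,(95,170,240,315),4.1,"pics/c2.png")
print("green",rect("top",(50,100,40),(75,255,255),.025,(390,170,500,245),im))
print("yellow",rect("top",(22,100,60),(35,255,255),.025,(390,235,500,310),im))
print("tote",rect("top",(105,120,50),(125,255,255),.05,(245,140,385,270),im))
E
```

```text
green (((581.6351928710938, -332.8907470703125), (129.1451873779297, 199.59024047851562), 0.6715328693389893), (404, 182, 86, 53))
yellow (((424.6580810546875, -318.2686767578125), (205.84671020507812, 128.50953674316406), 89.01205444335938), (402, 245, 91, 55))
tote (((589.1572875976562, -6.3457489013671875), (239.27452087402344, 248.70465087890625), 8.073680877685547), (257, 151, 118, 111))
```

View pics/c1.png

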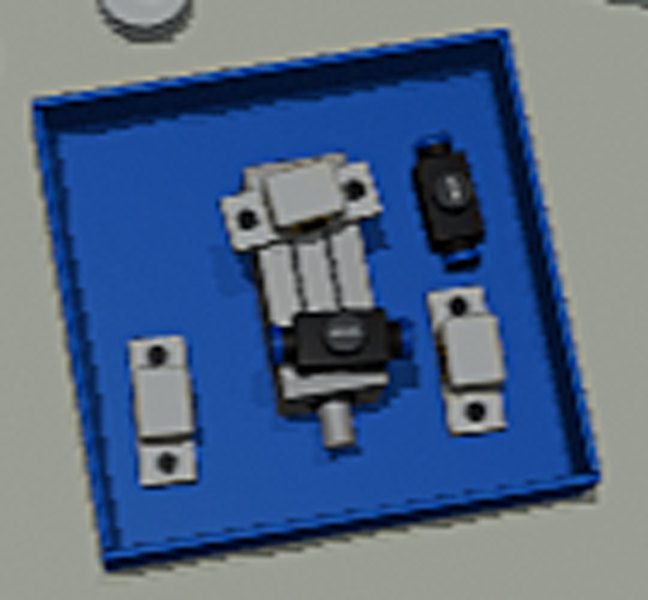

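View pics/c2.png

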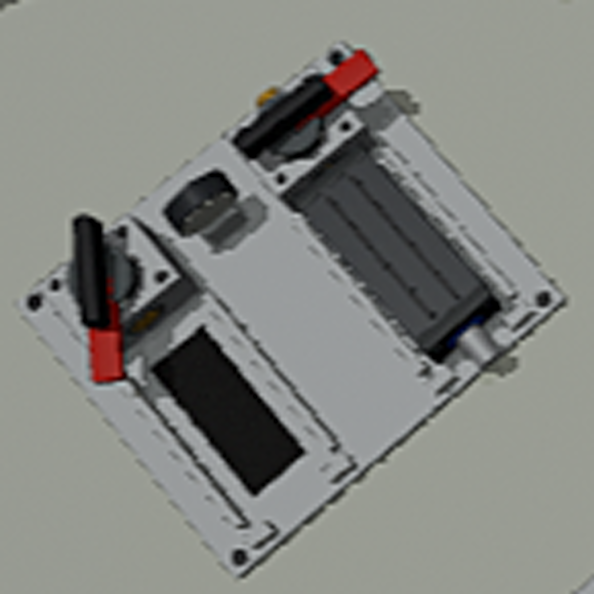

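The tote holds valves on the cylinder (crop 347,335) and on the floor (453,188). It holds trunnions on the cylinder (301,203) and on the floor (467,360) and (163,410). The rod points down in the image. The left nest is free and its arm points down at (105,360).

```bash
python3 - <<'E'
from h import *
np.set_printoptions(precision=4,suppress=True)
def R1(p,z): return ray("top",(np.array(p,float)+.5)/4.8-.5+[250,145],z)[:,:2]
def R2(p,z): return ray("top",(np.array(p,float)+.5)/4.1-.5+[95,170],z)[:,:2]
def seg(n,P):
    d=P[1]-P[0]; print(n,"mid",P.mean(0),"len",np.hypot(*d),"ang",np.degrees(np.arctan2(d[1],d[0])))
seg("Ta",R1([(247,219),(355,188)],.067)); print(R1([(304,196)],.091))
seg("V1 ends",R1([(275,345),(412,336)],.057+.006));print("V1 knob",R1([(347,333)],.091))
seg("V2 ends",R1([(433,135),(462,268)],.005+.006));print("V2 knob",R1([(454,185)],.039))
seg("Tb",R1([(459,306),(476,411)],.015)); print(R1([(473,350)],.039))
seg("Tc",R1([(157,356),(168,462)],.015)); print(R1([(163,400)],.039))
seg("cyl axis",np.r_[R1([(314,250)],.057),R1([(341,415)],.031+.008)])
print("rodtip",R1([(341,446)],.031))
P=R2([(205,328),(305,452),(256,493),(153,370)],.010);print("pad",P.mean(0)); seg("padlong",P[:2]);seg("w",P[1:3]); seg("long2",P[[3,2]])
seg("barL",R2([(86,216),(95,324)],.099)); seg("barR",R2([(330,83),(243,147)],.099))
L=R2([(91,270)],.099)[0];Rr=R2([(287,115)],.099)[0];seg("L->R",np.array([L,Rr]))
seg("tipL",R2([(91,270),(108,380)],.075))
B=R2([(290,205),(360,150),(497,298),(430,358)],.062);print("busy",B.mean(0));seg("bl",B[[0,3]]);seg("bl",B[[1,2]])
C=R2([(18,305),(240,577),(567,300),(345,42)],.004);seg("plate",C[:2]);seg("plate",C[1:3]);print(C.mean(0))
E
```

```text
Ta mid [ 0.628  -0.0017] len 0.05650434646865357 ang -74.46334829417388
[[ 0.6249 -0.001 ]]
V1 ends mid [ 0.5586 -0.0205] len 0.06788654445516128 ang -87.1367597832696
V1 knob [[ 0.5561 -0.0192]]
V2 ends mid [ 0.6439 -0.0838] len 0.07359757743115378 ang -170.99470096197564
V2 knob [[ 0.6445 -0.0831]]
Tb mid [ 0.5587 -0.0892] len 0.055630167893491 ang -173.99418617699877
[[ 0.5578 -0.0882]]
Tc mid [0.535  0.0683] len 0.055411827565692406 ang -175.46860946989386
[[0.5349 0.0686]]
cyl axis mid [ 0.5661 -0.0143] len 0.08174850217622208 ang -171.4936197977306
rodtip [[ 0.5113 -0.0206]]
pad [0.4432 0.3916]
padlong mid [0.4552 0.3772] len 0.09674380269847814 ang -140.26341760439124
w mid [0.4064 0.3602] len 0.036305251471379266 ang 129.9204305470413
long2 mid [0.4313 0.406 ] len 0.0969814401485115 ang -138.94940457818515
barL mid [0.5126 0.4487] len 0.061262154157558806 ang -172.10643439446827
barR mid [0.5992 0.3434] len 0.059998182518515755 ang 127.37853232732881
L->R mid [0.5557 0.3958] len 0.13633858527391826 ang -50.50511012875262
tipL mid [0.4855 0.4499] len 0.0638229945697626 ang -168.23322884764468
busy [0.5266 0.2878]
bl mid [0.5102 0.3071] len 0.12190122607450934 ang -137.5820398987682
bl mid [0.5431 0.2686] len 0.119325566411763 ang -137.68857036713274
plate mid [0.428  0.4527] len 0.21389250987251715 ang -139.32170860942352
plate mid [0.4267 0.2881] len 0.24802487632907205 ang -49.956941719678234
[0.5083 0.3574]
```

The geometry checks out:
- **Fixture:** its yaw is about 40°, and nest_left is about (0.4425, 0.390).
- **Left lock:** axis at (0.5126, 0.4488), angle about 1.0 rad.
- **Spacing:** the two locks are 136 mm apart, matching the given figure.

I'll add a helper that converts targets into tool-axis moves.

```bash
cat >> h.py <<'E'
def plan(*wps, step=4.0):
    """wps (x,y,z,yaw_deg): per waypoint, turn rows then shift rows in the turned tool axes"""
    o=sensors.get_obs(); p=np.array(o["tool_pos"]); w=np.degrees(o["ee_rot"][2])
    for x,y,z,yaw in wps:
        t=-np.radians((yaw-w+180)%360-180); n=int(np.ceil(abs(t)/.14-1e-3)) if abs(t)>.003 else 0
        d=np.array([x,y,z])-p; c,s=np.cos(np.radians(yaw)),np.sin(np.radians(yaw))
        v=100*np.array([c*d[0]+s*d[1], s*d[0]-c*d[1], -d[2]]); m=int(np.ceil(np.linalg.norm(v)/step-1e-3))
        if n: print(f"turn {n} x {t/n:.4f}",end=" | ")
        print(f"{m} x {np.round(v/max(m,1),2).tolist()}  total {np.round(v,2).tolist()}")
        p=np.array([x,y,z]); w=yaw
def st():
    o=sensors.get_obs(); print("t",round(o["time"],1),"p",np.round(o["tool_pos"],4),"rpy",np.round(np.degrees(o["ee_rot"]),1),"w",round(o["width"],4),"F",np.round(o["wrist_force"],1),"q",np.round(o["joint_positions"],2))
E
python3 - <<'E'
from h import *
plan((.6265,-.0015,.2,195.5),(.6265,-.0015,.071,195.5))
E
```

```text
turn 5 x -0.1179 | 18 x [-1.66, -3.48, 0.02]  total [-29.79, -62.57, 0.44]
4 x [-0.0, 0.0, 3.22]  total [-0.0, 0.0, 12.9]
```

>>> arm_command(
  series=[
    [0.6, 0, 0, 0, 0, 0, -0.118],
    [0.6, 0, 0, 0, 0, 0, -0.118],
    [0.6, 0, 0, 0, 0, 0, -0.118],
    [0.6, 0, 0, 0, 0, 0, -0.118],
    [0.6, 0, 0, 0, 0, 0, -0.118],
    [0.6, -1.66, -3.48, 0, 0, 0, 0],
    [0.6, -1.66, -3.48, 0, 0, 0, 0],
    [0.6, -1.66, -3.48, 0, 0, 0, 0],
    [0.6, -1.66, -3.48, 0, 0, 0, 0],
    [0.6, -1.66, -3.48, 0, 0, 0, 0],
    [0.6, -1.66, -3.48, 0, 0, 0, 0],
    [0.6, -1.66, -3.48, 0, 0, 0, 0],
    [0.6, -1.66, -3.48, 0, 0, 0, 0],
    [0.6, -1.66, -3.48, 0, 0, 0, 0],
    [0.6, -1.66, -3.48, 0, 0, 0, 0],
    [0.6, -1.66, -3.48, 0, 0, 0, 0],
    [0.6, -1.66, -3.48, 0, 0, 0, 0],
    [0.6, -1.66, -3.48, 0, 0, 0, 0],
    [0.6, -1.66, -3.48, 0, 0, 0, 0],
    [0.6, -1.66, -3.48, 0, 0, 0, 0],
  ],
)

```text
time: 2.1
tool_pos: [0.5527, 0.0847, 0.2049]
ee_rot: [3.141, -0.001, -2.871]
wrist_force: [0.3, 1.1, -0.5]
width: 0.0563
```

>>> arm_command(
  series=[
    [0.6, -1.66, -3.48, 0, 0, 0, 0],
    [0.6, -1.66, -3.48, 0, 0, 0, 0],
    [0.6, -1.66, -3.48, 0, 0, 0, 0],
    [0.6, 0, 0, 0, 0, 0, 0],
    [0.6, 0, 0, 0, 0, 0, 0],
    [0.6, 0, 0, 0, 0, 0, 0],
  ],
)

```text
time: 2.7
tool_pos: [0.6275, -0.0004, 0.2053]
ee_rot: [3.141, -0.001, -2.87]
wrist_force: [-0.2, -0.5, 0.0]
width: 0.0563
```

```bash
python3 - <<'E'
from h import *
st();plan((.6265,-.0015,.071,195.5))
E
```

```text
t 2.7 p [ 6.275e-01 -4.000e-04  2.053e-01] rpy [ 180.    -0.  -164.4] w 0.0563 F [-0.2 -0.5  0. ] q [-0.09  0.26  1.17  0.    1.71 -1.93]
4 x [0.03, -0.02, 3.36]  total [0.13, -0.08, 13.43]
```

>>> arm_command(
  series=[
    [0.6, 0.03, 0, 3.5, 0, 0, 0],
    [0.6, 0.03, 0, 3.5, 0, 0, 0],
    [0.6, 0.03, 0, 3.5, 0, 0, 0],
    [0.6, 0.03, 0, 2.0, 0, 0, 0],
    [0.6, 0, 0, 0.9, 0, 0, 0],
    [0.6, 0, 0, 0, 0, 0, 0],
    [0.2, 0, 0, 0, 0, 0, 0],
    [0.2, 0, 0, 0, 0, 0, 0],
    [0.2, 0, 0, 0, 0, 0, 0],
    [0.2, 0, 0, 0, 0, 0, 0],
    [0.2, 0, 0, 0, 0, 0, 0],
    [0.2, 0, 0, 0, 0, 0, 0],
    [0.2, 0, 0, -1, 0, 0, 0],
    [0.2, 0, 0, -2, 0, 0, 0],
    [0.2, 0, 0, -2, 0, 0, 0],
    [0.2, 0, 0, 0, 0, 0, 0],
  ],
)

```text
time: 4.3
tool_pos: [0.6287, -0.0018, 0.1248]
ee_rot: [-3.139, 0.005, -2.87]
wrist_force: [0.2, -0.8, -1.3]
width: 0.036
```

```bash
python3 - <<'E'
from h import *
st();plan((.5816,-.28,.13,90),(.5816,-.28,.0185,90))
E
```

```text
t 4.3 p [ 0.6287 -0.0018  0.1248] rpy [-179.9    0.3 -164.5] w 0.036 F [ 0.2 -0.8 -1.3] q [-0.09  0.28  1.3  -0.    1.55 -1.93]
turn 14 x 0.1316 | 8 x [-3.48, -0.59, -0.06]  total [-27.82, -4.71, -0.52]
3 x [0.0, 0.0, 3.72]  total [0.0, 0.0, 11.15]
```

>>> arm_command(
  series=[
    [0.2, 0, 0, 0, 0, 0, 0.1316],
    [0.2, 0, 0, 0, 0, 0, 0.1316],
    [0.2, 0, 0, 0, 0, 0, 0.1316],
    [0.2, 0, 0, 0, 0, 0, 0.1316],
    [0.2, 0, 0, 0, 0, 0, 0.1316],
    [0.2, 0, 0, 0, 0, 0, 0.1316],
    [0.2, 0, 0, 0, 0, 0, 0.1316],
    [0.2, 0, 0, 0, 0, 0, 0.1316],
    [0.2, 0, 0, 0, 0, 0, 0.1316],
    [0.2, 0, 0, 0, 0, 0, 0.1316],
    [0.2, 0, 0, 0, 0, 0, 0.1316],
    [0.2, 0, 0, 0, 0, 0, 0.1316],
    [0.2, 0, 0, 0, 0, 0, 0.1316],
    [0.2, 0, 0, 0, 0, 0, 0.1316],
  ],
)

```text
time: 5.7
tool_pos: [0.626, -0.0015, 0.1195]
ee_rot: [-3.139, -0.0, 1.565]
wrist_force: [0.1, -0.9, -2.0]
width: 0.0356
```

>>> arm_command(
  series=[
    [0.2, -3.48, -0.59, 0, 0, 0, 0],
    [0.2, -3.48, -0.59, 0, 0, 0, 0],
    [0.2, -3.48, -0.59, 0, 0, 0, 0],
    [0.2, -3.48, -0.59, 0, 0, 0, 0],
    [0.2, -3.48, -0.59, 0, 0, 0, 0],
    [0.2, -3.48, -0.59, 0, 0, 0, 0],
    [0.2, -3.48, -0.59, 0, 0, 0, 0],
    [0.2, -3.48, -0.59, 0, 0, 0, 0],
    [0.2, 0, 0, 0, 0, 0, 0],
    [0.2, 0, 0, 0, 0, 0, 0],
  ],
)

```text
time: 6.7
tool_pos: [0.5787, -0.2801, 0.1197]
ee_rot: [-3.139, -0.002, 1.569]
wrist_force: [-0.7, 0.4, -1.8]
width: 0.0357
```

```bash
python3 - <<'E'
from h import *
st();plan((.5816,-.28,.019,90))
E
```

```text
t 6.7 p [ 0.5787 -0.2801  0.1197] rpy [-1.799e+02 -1.000e-01  8.990e+01] w 0.0357 F [-0.7  0.4 -1.8] q [-0.54  0.32  1.26  0.    1.56 -0.54]
3 x [0.0, 0.1, 3.36]  total [0.01, 0.29, 10.07]
```

>>> arm_command(
  series=[
    [0.2, 0, 0.1, 3.3, 0, 0, 0],
    [0.2, 0, 0.1, 3.3, 0, 0, 0],
    [0.2, 0, 0.1, 2.4, 0, 0, 0],
    [0.2, 0, 0, 1.1, 0, 0, 0],
    [0.2, 0, 0, 0, 0, 0, 0],
    [0.2, 0, 0, 0, 0, 0, 0],
    [0.55, 0, 0, 0, 0, 0, 0],
    [0.55, 0, 0, 0, 0, 0, 0],
    [0.55, 0, 0, 0, 0, 0, 0],
    [0.55, 0, 0, -1, 0, 0, 0],
    [0.55, 0, 0, -4, 0, 0, 0],
    [0.55, 0, 0, -4, 0, 0, 0],
    [0.55, 0, 0, -3, 0, 0, 0],
  ],
)

```text
time: 8.0
tool_pos: [0.5834, -0.2804, 0.1445]
ee_rot: [3.138, 0.002, 1.57]
wrist_force: [0.2, 0.5, -0.8]
width: 0.0518
```

```bash
python3 - <<'E'
from h import *
st();im=eyes.snapshot("top");crop(im,(250,130,510,310),3,"pics/t1.png")
plan((.5565,-.0198,.14,93),(.5565,-.0198,.0615,93))
E
```

```text
t 8.0 p [ 0.5834 -0.2804  0.1445] rpy [1.798e+02 1.000e-01 9.000e+01] w 0.0518 F [ 0.2  0.5 -0.8] q [-0.54  0.32  1.22  0.    1.6  -0.54]
turn 1 x -0.0529 | 7 x [3.76, -0.22, 0.15]  total [26.31, -1.55, 1.08]
2 x [0.0, 0.0, 3.93]  total [0.0, 0.0, 7.85]
```

View pics/t1.png

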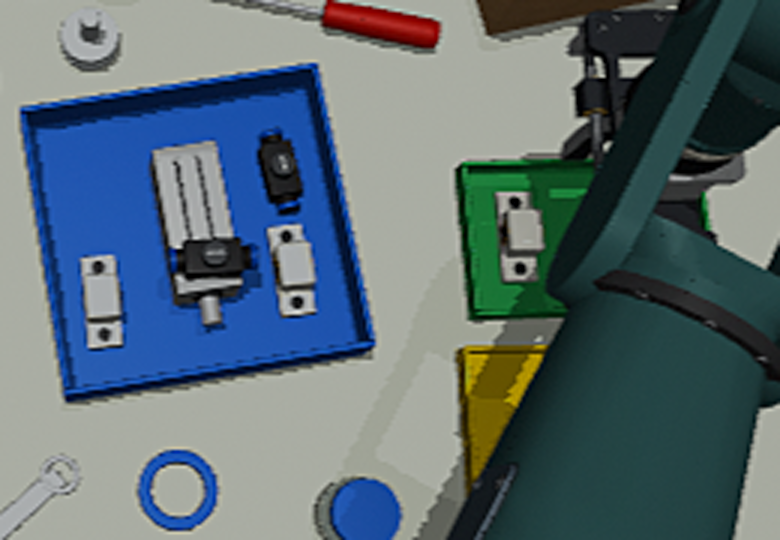

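The first trunnion lies in the green tray at about (519,237), and the tote parts haven't moved. Next is valve_1.

>>> arm_command(
  series=[
    [0.5, 0, 0, 0, 0, 0, -0.053],
    [0.5, 3.76, -0.22, 0.15, 0, 0, 0],
    [0.5, 3.76, -0.22, 0.15, 0, 0, 0],
    [0.5, 3.76, -0.22, 0.15, 0, 0, 0],
    [0.5, 3.76, -0.22, 0.15, 0, 0, 0],
    [0.5, 3.76, -0.22, 0.15, 0, 0, 0],
    [0.5, 3.76, -0.22, 0.15, 0, 0, 0],
    [0.5, 3.76, -0.22, 0.15, 0, 0, 0],
    [0.5, 0, 0, 0, 0, 0, 0],
    [0.5, 0, 0, 2, 0, 0, 0],
    [0.5, 0, 0, 0, 0, 0, 0],
  ],
)

```text
time: 9.15
tool_pos: [0.5519, -0.0181, 0.108]
ee_rot: [-3.137, -0.0, 1.623]
wrist_force: [-1.4, 1.0, -0.7]
width: 0.0471
```

```bash
python3 - <<'E'
from h import *
st()
plan((.5565,-.0198,.0615,93))
E
```

```text
t 9.2 p [ 0.5519 -0.0181  0.108 ] rpy [-179.8   -0.    93. ] w 0.0471 F [-1.4  1.  -0.7] q [-0.14  0.13  1.51 -0.    1.5  -0.19]
2 x [-0.1, 0.22, 2.32]  total [-0.2, 0.45, 4.65]
```

>>> arm_command(
  series=[
    [0.5, -0.2, 0.35, 2.5, 0, 0, 0],
    [0.5, 0, 0, 1.5, 0, 0, 0],
    [0.5, 0, 0, 0.5, 0, 0, 0],
    [0.5, 0, 0, 0, 0, 0, 0],
    [0.15, 0, 0, 0, 0, 0, 0],
    [0.15, 0, 0, 0, 0, 0, 0],
    [0.15, 0, 0, 0, 0, 0, 0],
    [0.15, 0, 0, 0, 0, 0, 0],
    [0.15, 0, 0, 0, 0, 0, 0],
  ],
)

```text
time: 10.05
tool_pos: [0.5575, -0.0198, 0.0661]
ee_rot: [3.14, 0.0, 1.623]
wrist_force: [-0.9, -0.4, 3.6]
width: 0.0275
```

>>> arm_command(
  series=[
    [0.15, 0, 0, -1, 0, 0, 0],
    [0.15, 0, 0, -2, 0, 0, 0],
    [0.15, 0, 0, -2, 0, 0, 0],
    [0.15, 0, 0, 0, 0, 0, 0],
    [0.15, 0, 0, 0, 0, 0, 0],
  ],
)

```text
time: 10.55
tool_pos: [0.5571, -0.0196, 0.115]
ee_rot: [3.141, -0.0, 1.623]
wrist_force: [-0.1, -0.0, -1.2]
width: 0.0273
```

```bash
python3 - <<'E'
from h import *
st()
plan((.424,-.265,.11,90))
E
```

```text
t 10.6 p [ 0.5571 -0.0196  0.115 ] rpy [180.  -0.  93.] w 0.0273 F [-0.1 -0.  -1.2] q [-0.14  0.14  1.5   0.    1.51 -0.19]
turn 1 x 0.0526 | 7 x [-3.51, -1.9, 0.07]  total [-24.54, -13.31, 0.5]
```

>>> arm_command(
  series=[
    [0.15, 0, 0, 0, 0, 0, 0.053],
    [0.15, -3.51, -1.9, 0, 0, 0, 0],
    [0.15, -3.51, -1.9, 0, 0, 0, 0],
    [0.15, -3.51, -1.9, 0, 0, 0, 0],
    [0.15, -3.51, -1.9, 0, 0, 0, 0],
    [0.15, -3.51, -1.9, 0, 0, 0, 0],
    [0.15, -3.51, -1.9, 0, 0, 0, 0],
    [0.15, -3.51, -1.9, 0, 0, 0, 0],
    [0.15, 0, 0, 0, 0, 0, 0],
    [0.15, 0, 0, 0, 0, 0, 0],
  ],
)

```text
time: 11.55
tool_pos: [0.4229, -0.2651, 0.1134]
ee_rot: [-3.14, -0.003, 1.568]
wrist_force: [-0.2, 0.4, -1.4]
width: 0.0277
```

```bash
python3 - <<'E'
from h import *
st()
plan((.424,-.265,.0145,90))
E
```

```text
t 11.6 p [ 0.4229 -0.2651  0.1134] rpy [-1.799e+02 -1.000e-01  8.980e+01] w 0.0277 F [-0.2  0.4 -1.4] q [-0.67  0.01  1.63  0.    1.5  -0.67]
3 x [0.0, 0.04, 3.3]  total [0.01, 0.11, 9.89]
```

>>> arm_command(
  series=[
    [0.15, 0, 0.1, 3.5, 0, 0, 0],
    [0.15, 0, 0, 3.5, 0, 0, 0],
    [0.15, 0, 0, 2, 0, 0, 0],
    [0.15, 0, 0, 0.8, 0, 0, 0],
    [0.15, 0, 0, 0, 0, 0, 0],
    [0.15, 0, 0, 0, 0, 0, 0],
    [0.5, 0, 0, 0, 0, 0, 0],
    [0.5, 0, 0, 0, 0, 0, 0],
    [0.5, 0, 0, 0, 0, 0, 0],
    [0.5, 0, 0, -1, 0, 0, 0],
    [0.5, 0, 0, -4, 0, 0, 0],
    [0.5, 0, 0, -4, 0, 0, 0],
    [0.5, 0, 0, -3, 0, 0, 0],
    [0.5, 0, 0, 0, 0, 0, 0],
  ],
)

```text
time: 12.95
tool_pos: [0.4277, -0.2675, 0.1438]
ee_rot: [3.132, 0.008, 1.57]
wrist_force: [-0.5, -0.8, 1.0]
width: 0.0471
```

```bash
cat >> h.py <<'E'
def grey(im,box=(250,145,385,270)):
    """bright low-saturation blobs in the tote, as px rects"""
    x0,y0,x1,y1=box; hsv=cv2.cvtColor(im[y0:y1,x0:x1],cv2.COLOR_BGR2HSV)
    m=cv2.inRange(hsv,(0,0,90),(179,70,255))
    n,l,s,c=cv2.connectedComponentsWithStats(m)
    for i in range(1,n):
        if 60<s[i,4]<1500:
            pts=np.argwhere(l==i)[:,::-1].astype(np.float32)+[x0,y0]
            print("blob",s[i,4],cv2.minAreaRect(pts.astype(np.float32)))
E
python3 - <<'E'
from h import *
st();im=eyes.snapshot("top");cv2.imwrite("pics/t2.png",im)
grey(im); print("ref");grey(cv2.imread("pics/top0.png"))
plan((.558,-.0888,.12,96))
E
```

```text
t 12.9 p [ 0.4277 -0.2675  0.1438] rpy [179.4   0.4  90. ] w 0.0471 F [-0.5 -0.8  1. ] q [-0.67 -0.    1.59  0.    1.55 -0.67]
blob 974 ((315.10882568359375, 201.97894287109375), (48.962310791015625, 21.630826950073242), 79.04593658447266)
blob 226 ((347.2059020996094, 214.8235626220703), (21.10059928894043, 13.096923828125), 75.96376037597656)
blob 223 ((283.21380615234375, 225.06552124023438), (20.263099670410156, 11.7094144821167), 85.2363510131836)
blob 80 ((348.0, 229.5), (9.0, 12.0), 90.0)
blob 80 ((284.5, 241.0), (8.0, 11.0), 90.0)
ref
blob 669 ((313.90985107421875, 193.99179077148438), (33.26795959472656, 32.122764587402344), 76.75948333740234)
blob 223 ((347.176513671875, 214.70591735839844), (20.858062744140625, 13.096923828125), 75.96376037597656)
blob 223 ((283.21380615234375, 225.06552124023438), (20.263099670410156, 11.7094144821167), 85.2363510131836)
blob 75 ((319.0, 224.5), (5.0, 22.0), 90.0)
blob 78 ((348.0, 230.0), (8.0, 12.0), 90.0)
blob 78 ((284.5, 241.0), (8.0, 11.0), 90.0)
turn 1 x -0.1052 | 6 x [2.72, 2.49, 0.34]  total [16.3, 14.94, 2.06]
```

>>> arm_command(
  series=[
    [0.6, 0, 0, 0, 0, 0, -0.105],
    [0.6, 2.72, 2.49, 0.3, 0, 0, 0],
    [0.6, 2.72, 2.49, 0.3, 0, 0, 0],
    [0.6, 2.72, 2.49, 0.3, 0, 0, 0],
    [0.6, 2.72, 2.49, 0.3, 0, 0, 0],
    [0.6, 2.72, 2.49, 0.3, 0, 0, 0],
    [0.6, 2.72, 2.49, 0.3, 0, 0, 0],
    [0.6, 0, 0, 2, 0, 0, 0],
    [0.6, 0, 0, 2, 0, 0, 0],
    [0.6, 0, 0, 0, 0, 0, 0],
    [0.6, 0, 0, 0, 0, 0, 0],
  ],
)

```text
time: 14.1
tool_pos: [0.5554, -0.0872, 0.0776]
ee_rot: [-3.139, -0.001, 1.675]
wrist_force: [0.0, 0.4, 1.0]
width: 0.0568
```

```bash
python3 - <<'E'
from h import *
st()
plan((.5582,-.0888,.0185,96))
E
```

```text
t 14.1 p [ 0.5554 -0.0872  0.0776] rpy [-1.798e+02 -1.000e-01  9.600e+01] w 0.0568 F [0.  0.4 1. ] q [-0.26  0.18  1.53  0.    1.44 -0.36]
2 x [-0.1, 0.13, 2.96]  total [-0.19, 0.26, 5.91]
```

>>> arm_command(
  series=[
    [0.6, -0.2, 0.25, 2.5, 0, 0, 0],
    [0.6, 0, 0, 2.2, 0, 0, 0],
    [0.6, 0, 0, 1.0, 0, 0, 0],
    [0.6, 0, 0, 0.1, 0, 0, 0],
    [0.6, 0, 0, 0, 0, 0, 0],
    [0.2, 0, 0, 0, 0, 0, 0],
    [0.2, 0, 0, 0, 0, 0, 0],
    [0.2, 0, 0, 0, 0, 0, 0],
    [0.2, 0, 0, 0, 0, 0, 0],
    [0.2, 0, 0, 0, 0, 0, 0],
  ],
)

```text
time: 15.1
tool_pos: [0.5591, -0.0893, 0.0219]
ee_rot: [3.142, 0.0, 1.675]
wrist_force: [-3.1, -0.4, 5.5]
width: 0.0358
```

>>> arm_command(
  series=[
    [0.2, 0, 0, -1, 0, 0, 0],
    [0.2, 0, 0, -3, 0, 0, 0],
    [0.2, 0, 0, -3, 0, 0, 0],
    [0.2, 0, 0, 0, 0, 0, 0],
    [0.2, 0, 0, 0, 0, 0, 0],
  ],
)

```text
time: 15.6
tool_pos: [0.5594, -0.0891, 0.0908]
ee_rot: [3.141, 0.0, 1.675]
wrist_force: [-0.6, 0.3, -2.6]
width: 0.0356
```

```bash
python3 - <<'E'
from h import *
st()
plan((.5816,-.335,.09,90))
E
```

```text
t 15.6 p [ 0.5594 -0.0891  0.0908] rpy [179.9   0.   96. ] w 0.0356 F [-0.6  0.3 -2.6] q [-0.26  0.17  1.51  0.    1.46 -0.36]
turn 1 x 0.1046 | 7 x [-3.51, 0.32, 0.01]  total [-24.59, 2.22, 0.08]
```

>>> arm_command(
  series=[
    [0.2, 0, 0, 0, 0, 0, 0.105],
    [0.2, -3.51, 0.32, 0, 0, 0, 0],
    [0.2, -3.51, 0.32, 0, 0, 0, 0],
    [0.2, -3.51, 0.32, 0, 0, 0, 0],
    [0.2, -3.51, 0.32, 0, 0, 0, 0],
    [0.2, -3.51, 0.32, 0, 0, 0, 0],
    [0.2, -3.51, 0.32, 0, 0, 0, 0],
    [0.2, -3.51, 0.32, 0, 0, 0, 0],
    [0.2, 0, 0, 0, 0, 0, 0],
    [0.2, 0, 0, 0, 0, 0, 0],
  ],
)

```text
time: 16.6
tool_pos: [0.58, -0.3344, 0.0875]
ee_rot: [-3.137, -0.004, 1.569]
wrist_force: [0.7, -0.3, -2.1]
width: 0.0356
```

```bash
python3 - <<'E'
from h import *
st()
plan((.5816,-.335,.022,90))
E
```

```text
t 16.6 p [ 0.58   -0.3344  0.0875] rpy [-179.8   -0.2   89.9] w 0.0356 F [ 0.7 -0.3 -2.1] q [-0.61  0.4   1.22  0.    1.52 -0.61]
2 x [-0.03, 0.08, 3.27]  total [-0.06, 0.16, 6.55]
```

>>> arm_command(
  series=[
    [0.2, 0, 0.15, 3, 0, 0, 0],
    [0.2, 0, 0, 2.5, 0, 0, 0],
    [0.2, 0, 0, 1, 0, 0, 0],
    [0.2, 0, 0, 0, 0, 0, 0],
    [0.2, 0, 0, 0, 0, 0, 0],
    [0.55, 0, 0, 0, 0, 0, 0],
    [0.55, 0, 0, 0, 0, 0, 0],
    [0.55, 0, 0, 0, 0, 0, 0],
    [0.55, 0, 0, -1, 0, 0, 0],
    [0.55, 0, 0, -4, 0, 0, 0],
    [0.55, 0, 0, -4, 0, 0, 0],
    [0.55, 0, 0, -3, 0, 0, 0],
    [0.55, 0, 0, 0, 0, 0, 0],
  ],
)

```text
time: 17.9
tool_pos: [0.5858, -0.3368, 0.1545]
ee_rot: [3.13, 0.008, 1.57]
wrist_force: [0.3, -0.5, 0.7]
width: 0.0516
```

```bash
python3 - <<'E'
from h import *
st();im=eyes.snapshot("top");crop(im,(250,130,510,310),3,"pics/t3.png")
grey(im)
plan((.535,.0685,.13,95))
E
```

```text
t 17.9 p [ 0.5858 -0.3368  0.1545] rpy [179.3   0.4  90. ] w 0.0516 F [ 0.3 -0.5  0.7] q [-0.61  0.37  1.13  0.    1.63 -0.61]
blob 976 ((315.10882568359375, 201.97894287109375), (48.962310791015625, 21.630826950073242), 79.04593658447266)
blob 224 ((283.21380615234375, 225.06552124023438), (20.263099670410156, 11.7094144821167), 85.2363510131836)
blob 80 ((284.5, 241.0), (8.0, 11.0), 90.0)
turn 1 x -0.0878 | 11 x [3.7, -0.13, 0.19]  total [40.73, -1.41, 2.08]
```

View pics/t3.png

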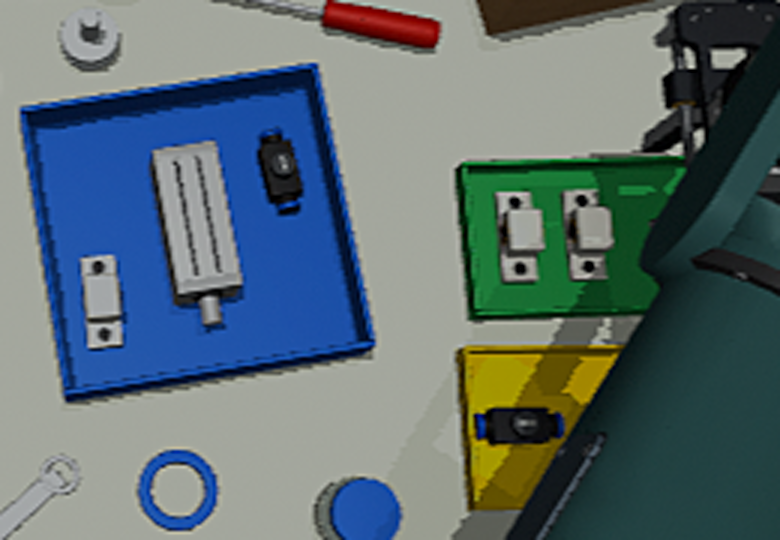

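Two trunnions are in the green tray at (519,237) and (590,235), and valve_1 is in the yellow tray at (520,425). Next is the left trunnion.

>>> arm_command(
  series=[
    [0.6, 0, 0, 0, 0, 0, -0.088],
    [0.6, 3.7, -0.13, 0.2, 0, 0, 0],
    [0.6, 3.7, -0.13, 0.2, 0, 0, 0],
    [0.6, 3.7, -0.13, 0.2, 0, 0, 0],
    [0.6, 3.7, -0.13, 0.2, 0, 0, 0],
    [0.6, 3.7, -0.13, 0.2, 0, 0, 0],
    [0.6, 3.7, -0.13, 0.2, 0, 0, 0],
    [0.6, 3.7, -0.13, 0.2, 0, 0, 0],
    [0.6, 3.7, -0.13, 0.2, 0, 0, 0],
    [0.6, 3.7, -0.13, 0.2, 0, 0, 0],
    [0.6, 3.7, -0.13, 0.2, 0, 0, 0],
    [0.6, 3.7, -0.13, 0, 0, 0, 0],
    [0.6, 0, 0, 3, 0, 0, 0],
    [0.6, 0, 0, 2, 0, 0, 0],
    [0.6, 0, 0, 0, 0, 0, 0],
    [0.6, 0, 0, 0, 0, 0, 0],
  ],
)

```text
time: 19.55
tool_pos: [0.5321, 0.0693, 0.0749]
ee_rot: [-3.139, -0.0, 1.658]
wrist_force: [-0.5, -0.2, -0.5]
width: 0.0567
```

```bash
python3 - <<'E'
from h import *
st()
plan((.535,.0685,.019,95))
E
```

```text
t 19.6 p [0.5321 0.0693 0.0749] rpy [-179.8   -0.    95. ] w 0.0567 F [-0.5 -0.2 -0.5] q [ 0.02  0.12  1.59  0.    1.43 -0.06]
2 x [-0.05, 0.14, 2.79]  total [-0.1, 0.28, 5.59]
```

>>> arm_command(
  series=[
    [0.6, -0.1, 0.2, 2.5, 0, 0, 0],
    [0.6, 0, 0, 2.0, 0, 0, 0],
    [0.6, 0, 0, 0.9, 0, 0, 0],
    [0.6, 0, 0, 0.1, 0, 0, 0],
    [0.6, 0, 0, 0, 0, 0, 0],
    [0.2, 0, 0, 0, 0, 0, 0],
    [0.2, 0, 0, 0, 0, 0, 0],
    [0.2, 0, 0, 0, 0, 0, 0],
    [0.2, 0, 0, 0, 0, 0, 0],
    [0.2, 0, 0, 0, 0, 0, 0],
  ],
)

```text
time: 20.55
tool_pos: [0.5352, 0.0685, 0.0218]
ee_rot: [3.141, 0.0, 1.658]
wrist_force: [-2.1, -0.1, 6.8]
width: 0.0361
```

>>> arm_command(
  series=[
    [0.2, 0, 0, -1, 0, 0, 0],
    [0.2, 0, 0, -3, 0, 0, 0],
    [0.2, 0, 0, -3, 0, 0, 0],
    [0.2, 0, 0, -2, 0, 0, 0],
    [0.2, 0, 0, 0, 0, 0, 0],
  ],
)

```text
time: 21.05
tool_pos: [0.5377, 0.0687, 0.1147]
ee_rot: [3.134, 0.0, 1.658]
wrist_force: [0.9, -0.4, -2.6]
width: 0.0356
```

```bash
python3 - <<'E'
from h import *
st()
plan((.5816,-.392,.11,90))
E
```

```text
t 21.1 p [0.5377 0.0687 0.1147] rpy [179.6   0.   95. ] w 0.0356 F [ 0.9 -0.4 -2.6] q [ 0.02  0.1   1.54  0.    1.5  -0.07]
turn 1 x 0.0877 | 12 x [-3.84, 0.37, 0.04]  total [-46.07, 4.39, 0.47]
```

>>> arm_command(
  series=[
    [0.2, 0, 0, 0, 0, 0, 0.088],
    [0.2, -3.84, 0.37, 0.1, 0, 0, 0],
    [0.2, -3.84, 0.37, 0.1, 0, 0, 0],
    [0.2, -3.84, 0.37, 0.1, 0, 0, 0],
    [0.2, -3.84, 0.37, 0.1, 0, 0, 0],
    [0.2, -3.84, 0.37, 0, 0, 0, 0],
    [0.2, -3.84, 0.37, 0, 0, 0, 0],
    [0.2, -3.84, 0.37, 0, 0, 0, 0],
    [0.2, -3.84, 0.37, 0, 0, 0, 0],
    [0.2, -3.84, 0.37, 0, 0, 0, 0],
    [0.2, -3.84, 0.37, 0, 0, 0, 0],
    [0.2, -3.84, 0.37, 0, 0, 0, 0],
    [0.2, -3.84, 0.37, 0, 0, 0, 0],
    [0.2, 0, 0, 0, 0, 0, 0],
    [0.2, 0, 0, 0, 0, 0, 0],
  ],
)

```text
time: 22.55
tool_pos: [0.5783, -0.3923, 0.1039]
ee_rot: [-3.139, -0.003, 1.569]
wrist_force: [-0.4, -0.0, -2.8]
width: 0.0357
```

```bash
python3 - <<'E'
from h import *
st()
plan((.5816,-.392,.022,90))
E
```

```text
t 22.6 p [ 0.5783 -0.3923  0.1039] rpy [-179.8   -0.2   89.9] w 0.0357 F [-0.4 -0.  -2.8] q [-0.68  0.46  1.11  0.    1.57 -0.68]
3 x [0.01, 0.11, 2.73]  total [0.03, 0.33, 8.19]
```

>>> arm_command(
  series=[
    [0.2, 0, 0.15, 3, 0, 0, 0],
    [0.2, 0, 0.15, 3, 0, 0, 0],
    [0.2, 0, 0, 1.4, 0, 0, 0],
    [0.2, 0, 0, 0.7, 0, 0, 0],
    [0.2, 0, 0, 0, 0, 0, 0],
    [0.2, 0, 0, 0, 0, 0, 0],
    [0.55, 0, 0, 0, 0, 0, 0],
    [0.55, 0, 0, 0, 0, 0, 0],
    [0.55, 0, 0, 0, 0, 0, 0],
    [0.55, 0, 0, -1, 0, 0, 0],
    [0.55, 0, 0, -4, 0, 0, 0],
    [0.55, 0, 0, -4, 0, 0, 0],
    [0.55, 0, 0, -3, 0, 0, 0],
    [0.55, 0, 0, 0, 0, 0, 0],
    [0.55, 0, 0, 0, 0, 0, 0],
  ],
)

```text
time: 24.05
tool_pos: [0.5828, -0.3927, 0.1477]
ee_rot: [3.139, 0.002, 1.57]
wrist_force: [0.2, -0.3, -0.7]
width: 0.0516
```

```bash
cat >> h.py <<'E'
def dark(im,box=(250,145,385,270)):
    x0,y0,x1,y1=box; m=cv2.inRange(cv2.cvtColor(im[y0:y1,x0:x1],cv2.COLOR_BGR2HSV),(0,0,0),(179,130,60))
    n,l,s,c=cv2.connectedComponentsWithStats(m)
    for i in range(1,n):
        if 100<s[i,4]<1500: print("dark",s[i,4],c[i]+[x0,y0],cv2.minAreaRect((np.argwhere(l==i)[:,::-1]+[x0,y0]).astype(np.float32)))
E
python3 - <<'E'
from h import *
st();im=eyes.snapshot("top");cv2.imwrite("pics/t4.png",im)
grey(im); dark(im); print("ref"); dark(cv2.imread("pics/top0.png"))
plan((.644,-.0832,.13,99))
E
```

```text
t 24.1 p [ 0.5828 -0.3927  0.1477] rpy [1.799e+02 1.000e-01 9.000e+01] w 0.0516 F [ 0.2 -0.3 -0.7] q [-0.67  0.44  1.04  0.    1.65 -0.67]
blob 974 ((315.10882568359375, 201.97894287109375), (48.962310791015625, 21.630826950073242), 79.04593658447266)
dark 182 [342.66483516 186.07142857] ((342.94122314453125, 185.76470947265625), (21.828205108642578, 11.156637191772461), 75.96376037597656)
ref
dark 186 [342.69354839 186.1344086 ] ((342.94122314453125, 185.76470947265625), (21.828205108642578, 11.156638145446777), 75.96376037597656)
dark 250 [320.208 216.06 ] ((319.4034729003906, 215.85861206054688), (13.50606632232666, 25.3679141998291), 86.633544921875)
turn 2 x -0.0788 | 8 x [3.69, 1.37, 0.19]  total [29.54, 10.95, 1.54]
```

>>> arm_command(
  series=[
    [0.45, 0, 0, 0, 0, 0, -0.079],
    [0.45, 0, 0, 0, 0, 0, -0.079],
    [0.45, 3.69, 1.37, 0.2, 0, 0, 0],
    [0.45, 3.69, 1.37, 0.2, 0, 0, 0],
    [0.45, 3.69, 1.37, 0.2, 0, 0, 0],
    [0.45, 3.69, 1.37, 0.2, 0, 0, 0],
    [0.45, 3.69, 1.37, 0.2, 0, 0, 0],
    [0.45, 3.69, 1.37, 0.2, 0, 0, 0],
    [0.45, 3.69, 1.37, 0.2, 0, 0, 0],
    [0.45, 3.69, 1.37, 0.2, 0, 0, 0],
    [0.45, 0, 0, 3, 0, 0, 0],
    [0.45, 0, 0, 2, 0, 0, 0],
    [0.45, 0, 0, 0, 0, 0, 0],
    [0.45, 0, 0, 0, 0, 0, 0],
  ],
)

```text
time: 25.5
tool_pos: [0.6431, -0.0833, 0.078]
ee_rot: [-3.138, -0.002, 1.728]
wrist_force: [0.6, -0.9, 0.2]
width: 0.0422
```

```bash
python3 - <<'E'
from h import *
st()
plan((.6443,-.0833,.029,99))
E
```

```text
t 25.5 p [ 0.6431 -0.0833  0.078 ] rpy [-1.798e+02 -1.000e-01  9.900e+01] w 0.0422 F [ 0.6 -0.9  0.2] q [-0.22  0.36  1.3   0.    1.49 -0.37]
2 x [-0.01, 0.06, 2.45]  total [-0.02, 0.12, 4.9]
```

>>> arm_command(
  series=[
    [0.45, 0, 0, 2.5, 0, 0, 0],
    [0.45, 0, 0, 1.6, 0, 0, 0],
    [0.45, 0, 0, 0.7, 0, 0, 0],
    [0.45, 0, 0, 0.2, 0, 0, 0],
    [0.45, 0, 0, 0, 0, 0, 0],
    [0.0, 0, 0, 0, 0, 0, 0],
    [0.0, 0, 0, 0, 0, 0, 0],
    [0.0, 0, 0, 0, 0, 0, 0],
    [0.0, 0, 0, 0, 0, 0, 0],
    [0.0, 0, 0, 0, 0, 0, 0],
  ],
)

```text
time: 26.5
tool_pos: [0.6442, -0.0837, 0.0308]
ee_rot: [3.142, 0.0, 1.728]
wrist_force: [-1.5, -1.0, 4.0]
width: 0.0187
```

>>> arm_command(
  series=[
    [0.0, 0, 0, -1, 0, 0, 0],
    [0.0, 0, 0, -2, 0, 0, 0],
    [0.0, 0, 0, -3, 0, 0, 0],
    [0.0, 0, 0, -1, 0, 0, 0],
    [0.0, 0, 0, 0, 0, 0, 0],
  ],
)

```text
time: 27.0
tool_pos: [0.646, -0.0838, 0.1026]
ee_rot: [3.136, 0.002, 1.729]
wrist_force: [0.0, 0.4, -1.0]
width: 0.0187
```

```bash
python3 - <<'E'
from h import *
st()
plan((.426,-.372,.11,90))
E
```

```text
t 27.0 p [ 0.646  -0.0838  0.1026] rpy [1.797e+02 1.000e-01 9.900e+01] w 0.0187 F [ 0.   0.4 -1. ] q [-0.22  0.35  1.27  0.    1.52 -0.37]
turn 2 x 0.0789 | 10 x [-2.88, -2.2, -0.07]  total [-28.82, -22.0, -0.74]
```

>>> arm_command(
  series=[
    [0.0, 0, 0, 0, 0, 0, 0.079],
    [0.0, 0, 0, 0, 0, 0, 0.079],
    [0.0, -2.88, -2.2, -0.07, 0, 0, 0],
    [0.0, -2.88, -2.2, -0.07, 0, 0, 0],
    [0.0, -2.88, -2.2, -0.07, 0, 0, 0],
    [0.0, -2.88, -2.2, -0.07, 0, 0, 0],
    [0.0, -2.88, -2.2, -0.07, 0, 0, 0],
    [0.0, -2.88, -2.2, -0.07, 0, 0, 0],
    [0.0, -2.88, -2.2, -0.07, 0, 0, 0],
    [0.0, -2.88, -2.2, -0.07, 0, 0, 0],
    [0.0, -2.88, -2.2, -0.07, 0, 0, 0],
    [0.0, -2.88, -2.2, -0.07, 0, 0, 0],
    [0.0, 0, 0, 0, 0, 0, 0],
    [0.0, 0, 0, 0, 0, 0, 0],
  ],
)

```text
time: 28.4
tool_pos: [0.4233, -0.3712, 0.1052]
ee_rot: [-3.14, -0.003, 1.569]
wrist_force: [-0.1, -0.7, -1.1]
width: 0.0187
```

```bash
python3 - <<'E'
from h import *
st()
plan((.426,-.372,.0305,90))
E
```

```text
t 28.4 p [ 0.4233 -0.3712  0.1052] rpy [-179.9   -0.2   89.9] w 0.0187 F [-0.1 -0.7 -1.1] q [-0.82  0.16  1.49  0.    1.49 -0.82]
2 x [-0.04, 0.14, 3.74]  total [-0.08, 0.27, 7.47]
```

>>> arm_command(
  series=[
    [0.0, 0, 0.15, 3, 0, 0, 0],
    [0.0, 0, 0.1, 2.5, 0, 0, 0],
    [0.0, 0, 0, 1.4, 0, 0, 0],
    [0.0, 0, 0, 0.5, 0, 0, 0],
    [0.0, 0, 0, 0, 0, 0, 0],
    [0.4, 0, 0, 0, 0, 0, 0],
    [0.4, 0, 0, 0, 0, 0, 0],
    [0.4, 0, 0, 0, 0, 0, 0],
    [0.4, 0, 0, -1, 0, 0, 0],
    [0.4, 0, 0, -4, 0, 0, 0],
    [0.4, 0, 0, -4, 0, 0, 0],
    [0.4, 0, 0, -4, 0, 0, 0],
    [0.4, 0, 0, -4, 0, 0, 0],
    [0.4, 0, 0, 0, 0, 0, 0],
    [0.4, 0, 0, 0, 0, 0, 0],
  ],
)

```text
time: 29.9
tool_pos: [0.4272, -0.3721, 0.2054]
ee_rot: [3.138, 0.003, 1.57]
wrist_force: [-0.2, -0.2, -0.1]
width: 0.0376
```

```bash
python3 - <<'E'
from h import *
st();im=eyes.snapshot("top");cv2.imwrite("pics/t5.png",im)
grey(im)
plan((.4,.1,.21,98),(.5126,.4488,.21,98))
E
```

```text
t 29.9 p [ 0.4272 -0.3721  0.2054] rpy [179.8   0.2  90. ] w 0.0376 F [-0.2 -0.2 -0.1] q [-0.82  0.12  1.33  0.    1.68 -0.82]
blob 971 ((315.10882568359375, 201.97894287109375), (48.962310791015625, 21.630826950073242), 79.04593658447266)
turn 2 x -0.0701 | 12 x [3.92, 0.33, -0.06]  total [47.05, 3.93, -0.68]
10 x [3.3, 1.6, -0.0]  total [32.97, 16.0, -0.0]
```

>>> arm_command(
  series=[
    [0.4, 0, 0, 0, 0, 0, -0.1425],
    [0.4, 0, 0, 0, 0, 0, -0.1425],
    [0.4, 0, 0, 0, 0, 0, -0.1425],
    [0.4, 0, 0, 0, 0, 0, -0.1425],
    [0.4, 0, 0, 0, 0, 0, -0.1425],
    [0.4, 0, 0, 0, 0, 0, -0.1425],
    [0.4, 0, 0, 0, 0, 0, -0.1425],
    [0.4, 0, 0, 0, 0, 0, -0.1425],
    [0.4, 0, 0, 0, 0, 0, -0.1425],
    [0.4, 0, 0, 0, 0, 0, -0.1425],
    [0.4, 0, 0, 0, 0, 0, -0.1425],
    [0.4, 0, 0, 0, 0, 0, -0.1425],
    [0.4, 0, 0, 0, 0, 0, 0],
  ],
)

```text
time: 31.25
tool_pos: [0.4259, -0.3707, 0.2005]
ee_rot: [3.138, -0.003, -3.003]
wrist_force: [-1.1, -0.5, -0.2]
width: 0.0376
```

```bash
python3 - <<'E'
from h import *
st()
plan((.41,.1,.2,188),(.5126,.4488,.2,188),(.5126,.4488,.14,188))
E
```

```text
t 31.2 p [ 0.4259 -0.3707  0.2005] rpy [ 1.798e+02 -1.000e-01 -1.721e+02] w 0.0376 F [-1.1 -0.5 -0.2] q [-0.82  0.12  1.34  0.    1.68 -2.53]
12 x [-0.41, 3.9, 0.0]  total [-4.98, 46.83, 0.05]
10 x [-1.5, 3.31, -0.0]  total [-15.01, 33.11, -0.0]
2 x [-0.0, 0.0, 3.0]  total [-0.0, 0.0, 6.0]
```

>>> arm_command(
  series=[
    [0.4, -0.41, 3.9, 0, 0, 0, 0],
    [0.4, -0.41, 3.9, 0, 0, 0, 0],
    [0.4, -0.41, 3.9, 0, 0, 0, 0],
    [0.4, -0.41, 3.9, 0, 0, 0, 0],
    [0.4, -0.41, 3.9, 0, 0, 0, 0],
    [0.4, -0.41, 3.9, 0, 0, 0, 0],
    [0.4, -0.41, 3.9, 0, 0, 0, 0],
    [0.4, -0.41, 3.9, 0, 0, 0, 0],
    [0.4, -0.41, 3.9, 0, 0, 0, 0],
    [0.4, -0.41, 3.9, 0, 0, 0, 0],
    [0.4, -0.41, 3.9, 0, 0, 0, 0],
    [0.4, -0.41, 3.9, 0, 0, 0, 0],
  ],
)

```text
time: 32.45
tool_pos: [0.4096, 0.1003, 0.2018]
ee_rot: [3.142, -0.002, -3.006]
wrist_force: [0.4, 0.5, 0.1]
width: 0.0376
```

>>> arm_command(
  series=[
    [0.4, -1.5, 3.31, 0, 0, 0, 0],
    [0.4, -1.5, 3.31, 0, 0, 0, 0],
    [0.4, -1.5, 3.31, 0, 0, 0, 0],
    [0.4, -1.5, 3.31, 0, 0, 0, 0],
    [0.4, -1.5, 3.31, 0, 0, 0, 0],
    [0.4, -1.5, 3.31, 0, 0, 0, 0],
    [0.4, -1.5, 3.31, 0, 0, 0, 0],
    [0.4, -1.5, 3.31, 0, 0, 0, 0],
    [0.4, -1.5, 3.31, 0, 0, 0, 0],
    [0.4, -1.5, 3.31, 0, 0, 0, 0],
    [0.4, 0, 0, 3, 0, 0, 0],
    [0.4, 0, 0, 3, 0, 0, 0],
    [0.4, 0, 0, 0, 0, 0, 0],
    [0.4, 0, 0, 0, 0, 0, 0],
    [0.4, 0, 0, 0, 0, 0, 0],
  ],
)

```text
time: 33.95
tool_pos: [0.5141, 0.4477, 0.145]
ee_rot: [3.14, 0.002, -3.004]
wrist_force: [0.2, 0.9, 0.5]
width: 0.0379
```

```bash
python3 - <<'E'
from h import *
st()
plan((.5126,.4488,.080,188))
im=eyes.snapshot("scene");cv2.imwrite("pics/s2.png",im);crop(im,(120,110,450,310),2.4,"pics/s2c.png")
im=eyes.snapshot("top");cv2.imwrite("pics/t6.png",im);grey(im)
E
```

```text
t 34.0 p [0.5141 0.4477 0.145 ] rpy [ 1.799e+02  1.000e-01 -1.721e+02] w 0.0379 F [0.2 0.9 0.5] q [ 0.63  0.4   1.12  0.    1.63 -1.08]
2 x [0.07, 0.07, 3.25]  total [0.13, 0.13, 6.5]
blob 987 ((315.10882568359375, 201.97894287109375), (48.962310791015625, 21.630826950073242), 79.04593658447266)
```

View pics/s2c.png

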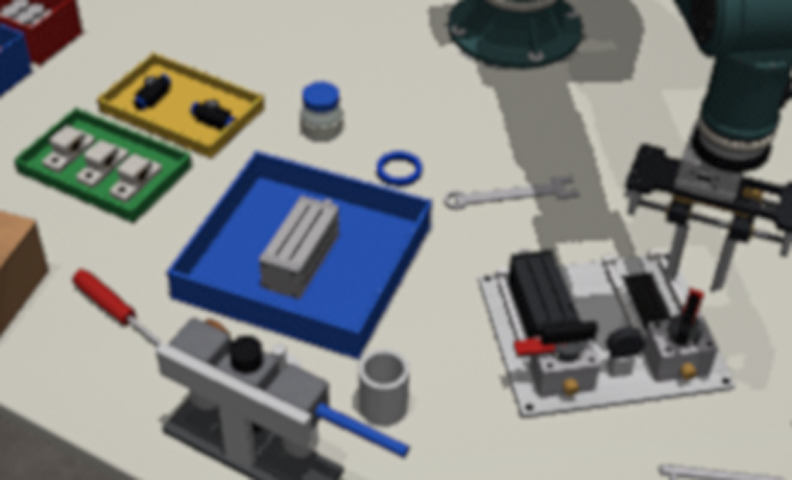

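All five parts are in their trays, the cylinder is clear, and the gripper is over the left lock. I'll lower onto the bar and grip it.

>>> arm_command(
  series=[
    [0.4, 0, 0.05, 3, 0, 0, 0],
    [0.4, -0.1, 0, 2, 0, 0, 0],
    [0.4, 0, 0, 1.2, 0, 0, 0],
    [0.4, 0, 0, 0.3, 0, 0, 0],
    [0.4, 0, 0, 0, 0, 0, 0],
    [0.0, 0, 0, 0, 0, 0, 0],
    [0.0, 0, 0, 0, 0, 0, 0],
    [0.0, 0, 0, 0, 0, 0, 0],
    [0.0, 0, 0, 0, 0, 0, 0],
    [0.0, 0, 0, 0, 0, 0, 0],
    [0.0, 0, 0, 0, 0, 0, 0],
  ],
)

```text
time: 35.15
tool_pos: [0.5144, 0.4526, 0.0795]
ee_rot: [3.133, 0.004, -3.001]
wrist_force: [1.0, 9.6, 0.0]
width: 0.0118
```

```bash
python3 - <<'E'
from h import *
st()
E
```

```text
t 35.1 p [0.5144 0.4526 0.0795] rpy [ 179.5    0.2 -171.9] w 0.0118 F [1.  9.6 0. ] q [ 0.64  0.43  1.2   0.01  1.5  -1.08]
```

>>> arm_command(
  series=[
    [0.0, 0, 0.4, 0, 0, 0, 0],
    [0.0, 0, 0, 0, 0, 0, 0.12],
    [0.0, 0, 0, 0, 0, 0, 0.12],
    [0.0, 0, 0, 0, 0, 0, 0.12],
    [0.0, 0, 0, 0, 0, 0, 0.12],
    [0.0, 0, 0, 0, 0, 0, 0],
    [0.0, 0, 0, 0, 0, 0, 0],
  ],
)

```text
time: 35.85
tool_pos: [0.5143, 0.4522, 0.0794]
ee_rot: [3.14, 0.001, 2.803]
wrist_force: [-1.5, -0.1, 5.0]
width: 0.0116
```

```bash
python3 - <<'E'
from h import *
st()
E
```

```text
t 35.9 p [0.5143 0.4522 0.0794] rpy [1.799e+02 1.000e-01 1.606e+02] w 0.0116 F [-1.5 -0.1  5. ] q [ 0.64  0.43  1.2  -0.    1.51 -0.59]
```

Low force, so it's turning cleanly. I'll continue to about 0.04 rad (yaw about 132°).

>>> arm_command(
  series=[
    [0.0, 0, 0, 0, 0, 0, 0.12],
    [0.0, 0, 0, 0, 0, 0, 0.12],
    [0.0, 0, 0, 0, 0, 0, 0.12],
    [0.0, 0, 0, 0, 0, 0, 0.12],
    [0.0, 0, 0, 0, 0, 0, 0],
    [0.0, 0, 0, 0, 0, 0, 0],
  ],
)

```text
time: 36.45
tool_pos: [0.5141, 0.4518, 0.0794]
ee_rot: [3.141, 0.001, 2.322]
wrist_force: [-1.1, -0.5, 5.9]
width: 0.0117
```

```bash
python3 - <<'E'
from h import *
st()
E
```

```text
t 36.5 p [0.5141 0.4518 0.0794] rpy [179.9   0.  133.1] w 0.0117 F [-1.1 -0.5  5.9] q [ 0.64  0.43  1.2  -0.    1.51 -0.11]
```

>>> arm_command(
  series=[
    [0.3, 0, 0, 0, 0, 0, 0],
    [0.3, 0, 0, 0, 0, 0, 0],
    [0.3, 0, 0, 0, 0, 0, 0],
    [0.3, 0, 0, -1, 0, 0, 0],
    [0.3, 0, 0, -3, 0, 0, 0],
    [0.3, 0, 0, -4, 0, 0, 0],
    [0.8, 0, 0, -4, 0, 0, 0],
    [0.8, 0, 0, 0, 0, 0, 0],
    [0.8, 0, 0, 0, 0, 0, 0],
  ],
)

```text
time: 37.35
tool_pos: [0.5144, 0.4525, 0.2004]
ee_rot: [3.137, 0.0, 2.321]
wrist_force: [0.2, 0.5, -0.5]
width: 0.0489
```

```bash
python3 - <<'E'
from h import *
st()
im=eyes.snapshot("top");cv2.imwrite("pics/t7.png",im)
x0,y0,x1,y1=280,160,345,245
big=cv2.resize(im[y0:y1,x0:x1],None,fx=4,fy=4,interpolation=cv2.INTER_CUBIC)
m=cv2.inRange(cv2.cvtColor(big,cv2.COLOR_BGR2HSV),(0,0,90),(179,70,255))
m=cv2.morphologyEx(m,cv2.MORPH_CLOSE,np.ones((13,13)))
m=cv2.morphologyEx(m,cv2.MORPH_OPEN,np.ones((51,51)))
c=max(cv2.findContours(m,0,cv2.CHAIN_APPROX_NONE)[0],key=cv2.contourArea)[:,0,:]
P=ray("top",(c+.5)/4-.5+[x0,y0],.057)[:,:2]
r=cv2.minAreaRect((P*1000).astype(np.float32)); print(r); print(cv2.boxPoints(r).round(1).tolist())
v=big.copy(); cv2.drawContours(v,[c[:,None]],-1,(0,0,255),1)
v=cv2.resize(v,None,fx=1.2,fy=1.2)
f=cv2.resize(im[170:315,95:240],None,fx=2.8,fy=2.8,interpolation=cv2.INTER_CUBIC)
w=np.zeros((410,v.shape[1]+f.shape[1],3),np.uint8); w[:v.shape[0],:v.shape[1]]=v; w[:f.shape[0],v.shape[1]:]=f
cv2.imwrite("pics/cy.png",w)
E
```

```text
t 37.4 p [0.5144 0.4525 0.2004] rpy [179.8   0.  133. ] w 0.0489 F [ 0.2  0.5 -0.5] q [ 0.64  0.39  1.01  0.    1.73 -0.11]
((593.1661376953125, -8.253589630126953), (122.55921173095703, 52.42544937133789), 7.987878799438477)
[[528.7999877929688, 9.199999809265137], [536.0999755859375, -42.70000076293945], [657.5, -25.700000762939453], [650.2000122070312, 26.200000762939453]]
```

View pics/cy.png

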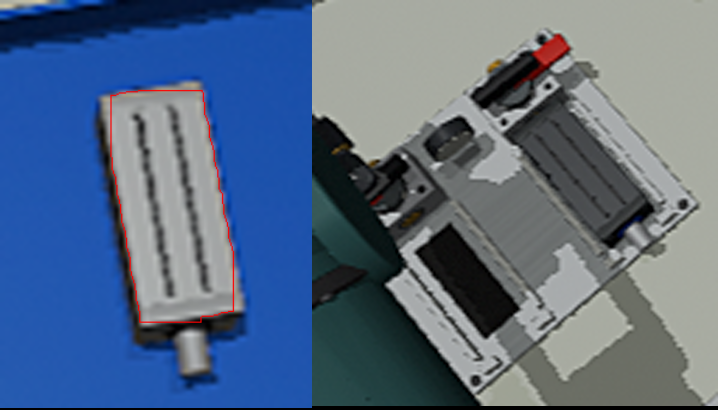

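The outline shows the barrel lying along 8° with its rod towards -x. The lock bar now points clear. I'll refine the barrel from its far corners and plan the grasp.

```bash
python3 - <<'E'
from h import *
C=ray("top",np.array([(100,96),(202,84),(244,306),(140,322)])/4.8+[280,160],.057)[:,:2]
print(C.round(4).tolist(),C.mean(0))
for a,b in((0,1),(1,2),(2,3),(3,0)):
    d=C[b]-C[a];print(np.hypot(*d).round(4),np.degrees(np.arctan2(d[1],d[0])).round(1))
plan((.5925,-.0085,.2,188),(.5925,-.0085,.12,188))
E
```

```text
[[0.6489, 0.0246], [0.6544, -0.0272], [0.5396, -0.0433], [0.5324, 0.0084]] [ 0.59380875 -0.00938234]
0.0521 -84.0
0.1159 -172.0
0.0522 97.9
0.1176 7.9
turn 7 x -0.1372 | 12 x [-0.12, -3.89, -0.02]  total [-1.4, -46.69, -0.22]
2 x [-0.0, 0.0, 4.0]  total [-0.0, 0.0, 8.0]
```

>>> arm_command(
  series=[
    [0.85, 0, 0, 0, 0, 0, -0.137],
    [0.85, 0, 0, 0, 0, 0, -0.137],
    [0.85, 0, 0, 0, 0, 0, -0.137],
    [0.85, 0, 0, 0, 0, 0, -0.137],
    [0.85, 0, 0, 0, 0, 0, -0.137],
    [0.85, 0, 0, 0, 0, 0, -0.137],
    [0.85, 0, 0, 0, 0, 0, -0.137],
    [0.85, -0.1, -3.89, 0, 0, 0, 0],
    [0.85, -0.1, -3.89, 0, 0, 0, 0],
    [0.85, -0.1, -3.89, 0, 0, 0, 0],
    [0.85, -0.1, -3.89, 0, 0, 0, 0],
    [0.85, -0.1, -3.89, 0, 0, 0, 0],
    [0.85, -0.1, -3.89, 0, 0, 0, 0],
    [0.85, -0.1, -3.89, 0, 0, 0, 0],
    [0.85, -0.1, -3.89, 0, 0, 0, 0],
    [0.85, -0.1, -3.89, 0, 0, 0, 0],
    [0.85, -0.1, -3.89, 0, 0, 0, 0],
    [0.85, -0.1, -3.89, 0, 0, 0, 0],
    [0.85, -0.1, -3.89, 0, 0, 0, 0],
  ],
)

```text
time: 39.3
tool_pos: [0.5886, -0.0101, 0.1951]
ee_rot: [3.14, -0.005, -3.004]
wrist_force: [0.6, 0.6, -0.9]
width: 0.0799
```

>>> arm_command(
  series=[
    [0.85, 0, 0, 4, 0, 0, 0],
    [0.85, 0, 0, 4, 0, 0, 0],
    [0.85, 0, 0, 0, 0, 0, 0],
    [0.85, 0, 0, 0, 0, 0, 0],
    [0.85, 0, 0, 0, 0, 0, 0],
  ],
)

```text
time: 39.8
tool_pos: [0.5908, -0.0085, 0.1199]
ee_rot: [-3.141, 0.003, -3.003]
wrist_force: [0.3, -1.1, 0.4]
width: 0.0798
```

```bash
python3 - <<'E'
from h import *
st()
plan((.593,-.009,.028,188))
E
```

```text
t 39.8 p [ 0.5908 -0.0085  0.1199] rpy [-180.     0.2 -172.1] w 0.0798 F [ 0.3 -1.1  0.4] q [-0.11  0.21  1.41  0.    1.53 -1.82]
3 x [-0.07, -0.03, 3.06]  total [-0.21, -0.08, 9.19]
```

>>> arm_command(
  series=[
    [0.85, -0.2, -0.05, 3, 0, 0, 0],
    [0.85, 0, 0, 3, 0, 0, 0],
    [0.85, 0, 0, 2, 0, 0, 0],
    [0.85, 0, 0, 1, 0, 0, 0],
    [0.85, 0, 0, 0.2, 0, 0, 0],
    [0.85, 0, 0, 0, 0, 0, 0],
    [0.3, 0, 0, 0, 0, 0, 0],
    [0.3, 0, 0, 0, 0, 0, 0],
    [0.3, 0, 0, 0, 0, 0, 0],
    [0.3, 0, 0, 0, 0, 0, 0],
    [0.3, 0, 0, 0, 0, 0, 0],
    [0.3, 0, 0, 0, 0, 0, 0],
  ],
)

```text
time: 41.0
tool_pos: [0.5921, -0.0088, 0.0265]
ee_rot: [3.142, 0.001, -3.004]
wrist_force: [0.5, 0.4, 2.6]
width: 0.0516
```

```bash
python3 - <<'E'
from h import *
st()
E
```

```text
t 41.0 p [ 0.5921 -0.0088  0.0265] rpy [ 180.     0.  -172.1] w 0.0516 F [0.5 0.4 2.6] q [-0.11  0.28  1.51  0.    1.35 -1.82]
```

>>> arm_command(
  series=[
    [0.3, 0, 0, -1, 0, 0, 0],
    [0.3, 0, 0, -2, 0, 0, 0],
    [0.3, 0, 0, -3, 0, 0, 0],
    [0.3, 0, 0, -3, 0, 0, 0],
    [0.3, 0, 0, -2, 0, 0, 0],
    [0.3, 0, 0, -0.5, 0, 0, 0],
    [0.3, 0, 0, 0, 0, 0, 0],
    [0.3, 0, 0, 0, 0, 0, 0],
  ],
)

```text
time: 41.8
tool_pos: [0.5904, -0.0088, 0.1384]
ee_rot: [3.14, -0.004, -3.004]
wrist_force: [0.3, -0.3, -6.1]
width: 0.052
```

```bash
python3 - <<'E'
from h import *
st()
plan((.4435,.392,.14,220),step=3)
E
```

```text
t 41.8 p [ 0.5904 -0.0088  0.1384] rpy [ 179.9   -0.3 -172.1] w 0.052 F [ 0.3 -0.3 -6.1] q [-0.11  0.2   1.37  0.    1.57 -1.82]
turn 5 x -0.1121 | 15 x [-0.97, 2.68, -0.01]  total [-14.51, 40.15, -0.16]
```

>>> arm_command(
  series=[
    [0.3, 0, 0, 0, 0, 0, -0.112],
    [0.3, 0, 0, 0, 0, 0, -0.112],
    [0.3, 0, 0, 0, 0, 0, -0.112],
    [0.3, 0, 0, 0, 0, 0, -0.112],
    [0.3, 0, 0, 0, 0, 0, -0.112],
    [0.3, -0.97, 2.68, 0, 0, 0, 0],
    [0.3, -0.97, 2.68, 0, 0, 0, 0],
    [0.3, -0.97, 2.68, 0, 0, 0, 0],
    [0.3, -0.97, 2.68, 0, 0, 0, 0],
    [0.3, -0.97, 2.68, 0, 0, 0, 0],
    [0.3, -0.97, 2.68, 0, 0, 0, 0],
    [0.3, -0.97, 2.68, 0, 0, 0, 0],
    [0.3, -0.97, 2.68, 0, 0, 0, 0],
  ],
)

```text
time: 43.1
tool_pos: [0.5117, 0.2058, 0.1384]
ee_rot: [3.14, -0.004, -2.444]
wrist_force: [0.6, -0.4, -5.2]
width: 0.0516
```

>>> arm_command(
  series=[
    [0.3, -0.97, 2.68, 0, 0, 0, 0],
    [0.3, -0.97, 2.68, 0, 0, 0, 0],
    [0.3, -0.97, 2.68, 0, 0, 0, 0],
    [0.3, -0.97, 2.68, 0, 0, 0, 0],
    [0.3, -0.97, 2.68, 0, 0, 0, 0],
    [0.3, -0.97, 2.68, 0, 0, 0, 0],
    [0.3, -0.97, 2.68, 0, 0, 0, 0],
    [0.3, 0, 0, 0, 0, 0, 0],
    [0.3, 0, 0, 0, 0, 0, 0],
    [0.3, 0, 0, 0, 0, 0, 0],
  ],
)

```text
time: 44.1
tool_pos: [0.4447, 0.3915, 0.1394]
ee_rot: [-3.141, -0.003, -2.444]
wrist_force: [-0.6, -0.2, -6.2]
width: 0.0518
```

```bash
python3 - <<'E'
from h import *
st()
plan((.4435,.392,.08,220))
t=eyes.snapshot("top");s=eyes.snapshot("scene")
a=cv2.resize(t[165:320,80:245],None,fx=2.4,fy=2.4,interpolation=cv2.INTER_CUBIC);b=cv2.resize(s[170:325,300:465],None,fx=2.4,fy=2.4,interpolation=cv2.INTER_CUBIC)
cv2.imwrite("pics/n1.png",np.hstack([a,b]))
E
```

```text
t 44.1 p [0.4447 0.3915 0.1394] rpy [-180.    -0.2 -140. ] w 0.0518 F [-0.6 -0.2 -6.2] q [ 0.63  0.2   1.37 -0.    1.57 -1.64]
2 x [0.03, 0.06, 2.97]  total [0.06, 0.11, 5.94]
```

View pics/n1.png

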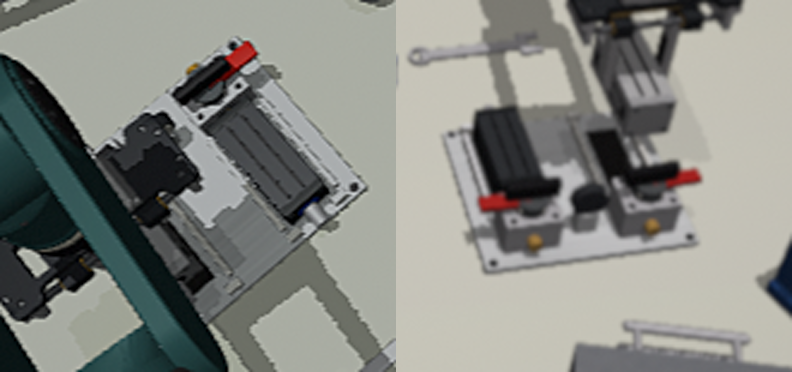

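The cylinder is gripped, aligned with the nest, and its rod faces away from the block. The left arm (right panel, 685,178) points clear. I'll lower it.

>>> arm_command(
  series=[
    [0.3, -0.05, 0.05, 2, 0, 0, 0],
    [0.3, 0, 0, 2, 0, 0, 0],
    [0.3, 0, 0, 2, 0, 0, 0],
    [0.3, 0, 0, 1.5, 0, 0, 0],
    [0.3, 0, 0, 0.8, 0, 0, 0],
    [0.3, 0, 0, 0, 0, 0, 0],
    [0.3, 0, 0, 0, 0, 0, 0],
  ],
)

```text
time: 44.9
tool_pos: [0.4457, 0.3935, 0.0588]
ee_rot: [-3.142, 0.001, -2.444]
wrist_force: [1.0, -0.1, -6.2]
width: 0.0517
```

```bash
python3 - <<'E'
from h import *
st(); plan((.4435,.392,.0315,220))
E
```

```text
t 44.9 p [0.4457 0.3935 0.0588] rpy [-1.8e+02  1.0e-01 -1.4e+02] w 0.0517 F [ 1.  -0.1 -6.2] q [ 0.63  0.26  1.47  0.    1.41 -1.64]
1 x [0.27, 0.02, 2.73]  total [0.27, 0.02, 2.73]
```

>>> arm_command(
  series=[
    [0.3, 0.2, 0, 0.8, 0, 0, 0],
    [0.3, 0, 0, 0.6, 0, 0, 0],
    [0.3, 0, 0, 0.5, 0, 0, 0],
    [0.3, 0, 0, 0.4, 0, 0, 0],
    [0.3, 0, 0, 0.3, 0, 0, 0],
    [0.3, 0, 0, 0, 0, 0, 0],
    [0.3, 0, 0, 0, 0, 0, 0],
  ],
)

```text
time: 45.6
tool_pos: [0.4437, 0.3921, 0.0321]
ee_rot: [3.142, 0.0, -2.444]
wrist_force: [0.3, 0.5, -5.9]
width: 0.0521
```

```bash
python3 - <<'E'
from h import *
st()
E
```

```text
t 45.6 p [0.4437 0.3921 0.0321] rpy [ 180.    0. -140.] w 0.0521 F [ 0.3  0.5 -5.9] q [ 0.63  0.27  1.51  0.    1.36 -1.64]
```

>>> arm_command(
  series=[
    [0.3, 0, 0, 0.1, 0, 0, 0],
    [0.3, 0, 0, 0.1, 0, 0, 0],
    [0.3, 0, 0, 0, 0, 0, 0],
    [0.7, 0, 0, 0, 0, 0, 0],
    [0.7, 0, 0, 0, 0, 0, 0],
    [0.7, 0, 0, 0, 0, 0, 0],
    [0.7, 0, 0, -0.5, 0, 0, 0],
    [0.7, 0, 0, -3, 0, 0, 0],
    [0.7, 0, 0, -4, 0, 0, 0],
    [0.7, 0, 0, -4, 0, 0, 0],
    [0.7, 0, 0, -2, 0, 0, 0],
    [0.7, 0, 0, 0, 0, 0, 0],
    [0.7, 0, 0, 0, 0, 0, 0],
  ],
)

```text
time: 46.9
tool_pos: [0.4435, 0.392, 0.1647]
ee_rot: [3.142, 0.0, -2.444]
wrist_force: [-1.5, 1.4, -0.8]
width: 0.0658
```

```bash
python3 - <<'E'
from h import *
st()
t=eyes.snapshot("top");s=eyes.snapshot("scene")
a=cv2.resize(t[165:320,80:245],None,fx=2.4,fy=2.4,interpolation=cv2.INTER_CUBIC);b=cv2.resize(s[200:300,310:440],(484,372),interpolation=cv2.INTER_CUBIC)
cv2.imwrite("pics/n2.png",np.hstack([a,b])[:, :800])
plan((.514,.452,.16,133),(.514,.452,.08,133))
E
```

```text
t 46.9 p [0.4435 0.392  0.1647] rpy [ 180.    0. -140.] w 0.0658 F [-1.5  1.4 -0.8] q [ 0.63  0.19  1.33  0.    1.62 -1.64]
turn 11 x 0.1380 | 3 x [-0.14, 3.12, 0.08]  total [-0.43, 9.36, 0.25]
2 x [0.0, 0.0, 4.0]  total [0.0, 0.0, 8.0]
```

View pics/n2.png

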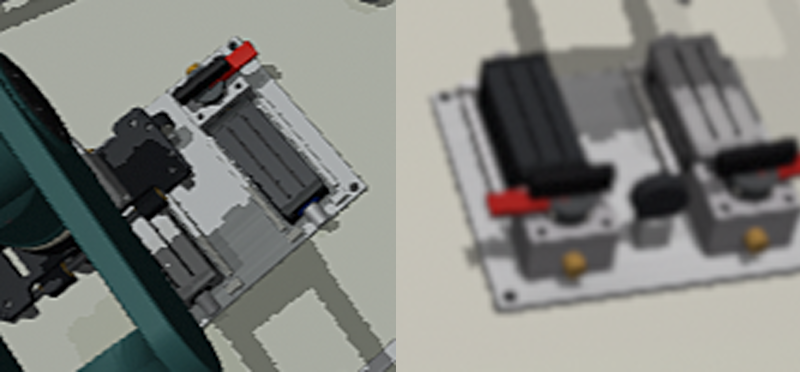

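The cylinder sits flat between the rails with its rod out at the front (left panel 205,300). Next I'll grip the lock.

>>> arm_command(
  series=[
    [0.4, 0, 0, 0, 0, 0, 0.138],
    [0.4, 0, 0, 0, 0, 0, 0.138],
    [0.4, 0, 0, 0, 0, 0, 0.138],
    [0.4, 0, 0, 0, 0, 0, 0.138],
    [0.4, 0, 0, 0, 0, 0, 0.138],
    [0.4, 0, 0, 0, 0, 0, 0.138],
    [0.4, 0, 0, 0, 0, 0, 0.138],
    [0.4, 0, 0, 0, 0, 0, 0.138],
    [0.4, 0, 0, 0, 0, 0, 0.138],
    [0.4, 0, 0, 0, 0, 0, 0.138],
    [0.4, 0, 0, 0, 0, 0, 0.138],
    [0.4, -0.14, 3.12, 0, 0, 0, 0],
    [0.4, -0.14, 3.12, 0, 0, 0, 0],
    [0.4, -0.14, 3.12, 0, 0, 0, 0],
    [0.4, 0, 0, 2, 0, 0, 0],
    [0.4, 0, 0, 0, 0, 0, 0],
    [0.4, 0, 0, 0, 0, 0, 0],
  ],
)

```text
time: 48.7
tool_pos: [0.5137, 0.452, 0.1423]
ee_rot: [-3.136, -0.001, 2.321]
wrist_force: [-0.1, 0.1, 0.4]
width: 0.0374
```

```bash
python3 - <<'E'
from h import *
st();plan((.514,.452,.08,133))
E
```

```text
t 48.7 p [0.5137 0.452  0.1423] rpy [-179.7   -0.   133. ] w 0.0374 F [-0.1  0.1  0.4] q [ 0.64  0.41  1.1   0.    1.63 -0.11]
2 x [-0.01, 0.01, 3.12]  total [-0.02, 0.02, 6.23]
```

>>> arm_command(
  series=[
    [0.4, 0, 0, 3, 0, 0, 0],
    [0.4, 0, 0, 2, 0, 0, 0],
    [0.4, 0, 0, 1, 0, 0, 0],
    [0.4, 0, 0, 0.2, 0, 0, 0],
    [0.4, 0, 0, 0, 0, 0, 0],
    [0.0, 0, 0, 0, 0, 0, 0],
    [0.0, 0, 0, 0, 0, 0, 0],
    [0.0, 0, 0, 0, 0, 0, 0],
    [0.0, 0, 0, 0, 0, 0, 0],
    [0.0, 0, 0, 0, 0, 0, 0],
  ],
)

```text
time: 49.7
tool_pos: [0.514, 0.452, 0.084]
ee_rot: [-3.139, 0.0, 2.321]
wrist_force: [-3.3, -3.6, 4.5]
width: 0.0117
```

```bash
python3 - <<'E'
from h import *
st()
E
```

```text
t 49.7 p [0.514 0.452 0.084] rpy [-179.9    0.   133. ] w 0.0117 F [-3.3 -3.6  4.5] q [ 0.64  0.43  1.19 -0.    1.52 -0.11]
```

>>> arm_command(
  series=[
    [0.0, 0, 0, 0, 0, 0, -0.12],
    [0.0, 0, 0, 0, 0, 0, -0.12],
    [0.0, 0, 0, 0, 0, 0, -0.12],
    [0.0, 0, 0, 0, 0, 0, -0.12],
    [0.0, 0, 0, 0, 0, 0, -0.12],
    [0.0, 0, 0, 0, 0, 0, -0.12],
    [0.0, 0, 0, 0, 0, 0, -0.12],
    [0.0, 0, 0, 0, 0, 0, -0.12],
    [0.0, 0, 0, 0, 0, 0, -0.12],
    [0.0, 0, 0, 0, 0, 0, -0.12],
    [0.0, 0, 0, 0, 0, 0, -0.12],
    [0.0, 0, 0, 0, 0, 0, -0.12],
    [0.0, 0, 0, 0, 0, 0, 0],
    [0.0, 0, 0, 0, 0, 0, 0],
  ],
)

```text
time: 51.1
tool_pos: [0.5142, 0.453, 0.084]
ee_rot: [3.141, -0.0, -2.524]
wrist_force: [-4.1, -2.1, 5.8]
width: 0.012
```

```bash
python3 - <<'E'
from h import *
st(); print(sensors.get_obs()["wrist_torque"])
E
```

```text
t 51.1 p [0.5142 0.453  0.084 ] rpy [ 180.    -0.  -144.6] w 0.012 F [-4.1 -2.1  5.8] q [ 0.64  0.43  1.19  0.    1.52 -1.55]
[-0.36314413  0.86064691  0.04536589]
```

Yaw is 215.4° and there's no stop torque yet. I'll turn the rest in small steps until it meets the stop.

>>> arm_command(
  series=[
    [0.0, 0, 0, 0, 0, 0, -0.04],
    [0.0, 0, 0, 0, 0, 0, -0.04],
    [0.0, 0, 0, 0, 0, 0, -0.02],
    [0.0, 0, 0, 0, 0, 0, 0],
    [0.0, 0, 0, 0, 0, 0, 0],
  ],
)

```text
time: 51.6
tool_pos: [0.5142, 0.453, 0.084]
ee_rot: [3.14, -0.0, -2.425]
wrist_force: [-5.3, -1.2, 5.7]
width: 0.0117
```

```bash
python3 - <<'E'
from h import *
st(); print(sensors.get_obs()["wrist_torque"])
E
```

```text
t 51.6 p [0.5142 0.453  0.084 ] rpy [ 179.9   -0.  -138.9] w 0.0117 F [-5.3 -1.2  5.7] q [ 0.64  0.43  1.19  0.    1.52 -1.65]
[-0.29498965  0.89102355 -0.28123467]
```

>>> arm_command(
  series=[
    [0.0, 0, 0, 0, 0, 0, -0.03],
    [0.0, 0, 0, 0, 0, 0, -0.02],
    [0.0, 0, 0, 0, 0, 0, 0],
    [0.0, 0, 0, 0, 0, 0, 0],
  ],
)

```text
time: 52.0
tool_pos: [0.5142, 0.4531, 0.084]
ee_rot: [3.14, -0.0, -2.376]
wrist_force: [-4.7, -1.2, 4.8]
width: 0.0121
```

```bash
python3 - <<'E'
from h import *
st(); print(sensors.get_obs()["wrist_torque"])
E
```

```text
t 52.0 p [0.5142 0.4531 0.084 ] rpy [ 179.9   -0.  -136.1] w 0.0121 F [-4.7 -1.2  4.8] q [ 0.64  0.43  1.19  0.    1.52 -1.7 ]
[-0.20759101  0.90440014 -0.5979098 ]
```

Torque is rising against the stop and the pads are just starting to twist on the bar. I'll release, lift and back away for a final look.

>>> arm_command(
  series=[
    [0.4, 0, 0, 0, 0, 0, 0],
    [0.4, 0, 0, 0, 0, 0, 0],
    [0.4, 0, 0, 0, 0, 0, 0],
    [0.4, 0, 0, -1, 0, 0, 0],
    [0.4, 0, 0, -3, 0, 0, 0],
    [0.4, 0, 0, -4, 0, 0, 0],
    [0.4, 0, 0, -4, 0, 0, 0],
    [0.4, 0, 0, -3, 0, 0, 0],
    [0.4, 0, 0, 0, 0, 0, 0],
  ],
)

```text
time: 52.9
tool_pos: [0.5169, 0.4542, 0.2411]
ee_rot: [-3.14, 0.013, -2.372]
wrist_force: [-0.5, -0.4, 1.6]
width: 0.0372
```

```bash
python3 - <<'E'
from h import *
st();plan((.3,.0,.235,223.9))
E
```

```text
t 52.9 p [0.5169 0.4542 0.2411] rpy [-179.9    0.8 -135.9] w 0.0372 F [-0.5 -0.4  1.6] q [ 0.64  0.39  0.93 -0.    1.8  -1.7 ]
turn 1 x 0.0032 | 13 x [3.62, -1.36, 0.05]  total [47.12, -17.69, 0.61]
```

>>> arm_command(
  series=[
    [0.4, 3.62, -1.36, 0, 0, 0, 0],
    [0.4, 3.62, -1.36, 0, 0, 0, 0],
    [0.4, 3.62, -1.36, 0, 0, 0, 0],
    [0.4, 3.62, -1.36, 0, 0, 0, 0],
    [0.4, 3.62, -1.36, 0, 0, 0, 0],
    [0.4, 3.62, -1.36, 0, 0, 0, 0],
    [0.4, 3.62, -1.36, 0, 0, 0, 0],
    [0.4, 3.62, -1.36, 0, 0, 0, 0],
    [0.4, 3.62, -1.36, 0, 0, 0, 0],
    [0.4, 3.62, -1.36, 0, 0, 0, 0],
    [0.4, 3.62, -1.36, 0, 0, 0, 0],
    [0.4, 0, 0, 0, 0, 0, 0],
    [0.4, 0, 0, 0, 0, 0, 0],
    [0.4, 0, 0, 0, 0, 0, 0],
  ],
)

```text
time: 54.3
tool_pos: [0.3333, 0.0688, 0.2325]
ee_rot: [3.141, 0.0, -2.371]
wrist_force: [0.1, -1.2, -0.3]
width: 0.0375
```

```bash
python3 - <<'E'
from h import *
st()
t=eyes.snapshot("top");cv2.imwrite("pics/f.png",t)
a=cv2.resize(t[165:320,90:245],(420,420),interpolation=cv2.INTER_CUBIC);b=cv2.resize(t[150:310,245:505],(380,234))
w=np.zeros((420,800,3),np.uint8);w[:,:420]=a;w[:234,420:]=b;cv2.imwrite("pics/f1.png",w)
E
```

```text
t 54.3 p [0.3333 0.0688 0.2325] rpy [ 180.     0.  -135.9] w 0.0375 F [ 0.1 -1.2 -0.3] q [ 0.04 -0.4   1.74  0.    1.8  -2.31]
```

View pics/f1.png

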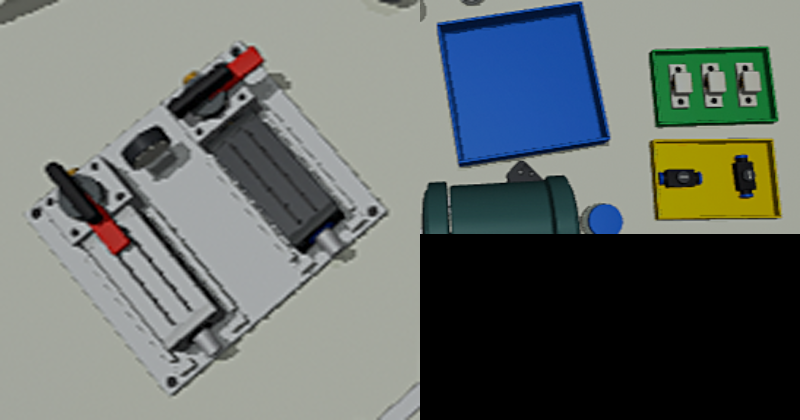

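```bash
python3 - <<'E'
from h import *
f=lambda p,z: ray("top",np.array(p,float)*155/420+[90,165],z)[:,:2]
def ang(P): d=P[1]-P[0]; return round(np.degrees(np.arctan2(d[1],d[0]))%360,1)
print("grooves",ang(f([(127,259),(178,328)],.062)),ang(f([(148,245),(198,312)],.062)),"edge",ang(f([(84,245),(168,350)],.062)))
t=cv2.imread("pics/f.png"); m=cv2.inRange(cv2.cvtColor(t,cv2.COLOR_BGR2HSV),(0,150,90),(8,255,255)); m[:,:115]=0; m[:235]=0; m[:,145:]=0;m[270:]=0
p=np.argwhere(m)[:,::-1]; r=ray("top",[p.mean(0)],.075)[0,:2]; print(len(p),p.mean(0),r,ang(np.array([(.5142,.4525),r])))
print("bar",ang(f([(50,168),(100,222)],.099)))
E
```

```text
grooves 217.7 217.8 edge 220.0
96 [130.3125     251.16666667] [0.4795809  0.42330258] 220.1
bar 223.6
```

The arm's red tip bears 220.1° from its axis, against a nest axis of 220°, so it's fully across. I'll hand in.

```bash
python3 -c "from bench import job; print(job.close_job())"
```

```text
the job is handed in; nothing more can be done
None
```

The job is done and handed in at about 54 s of robot time.

- **Parts:** the tote is empty. Both black valves are in the yellow tray and all three trunnion mounts are in the green tray.
- **Cylinder:** I swung the left lock clear (from about 1.0 to 0.05 rad). I then laid the silver cylinder flat in the free left nest, with its rod pointing away from the port block.
- **Lock:** I turned the left twist-lock until torque built up against its stop. The last picture puts the arm at 220.1°, against about 220° for the nest axis, so it lies fully across the cylinder.
- **Left alone:** the right nest, its cylinder and its lock look unchanged. I moved nothing else and saw nothing else displaced, but the last picture I viewed does not show every bystander.

**Checks that disagreed:**
- The lock bar turned out to be about 3–4 mm from its camera position. I corrected for this by feel while gripping, and the nest position followed from it.
- My rough bar-edge reading gave 223.6° and the cylinder-groove readings gave 217.7–217.8°. I put both down to hand-picked pixels; the cylinder's edge read 220.0°.

I viewed 10 pictures. I noticed no grip slackening and no knocked part.

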